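Pull the test hood's sash shut with the hook pole

TASK

Shut the test hood: take the hook pole from its cradle, hook it into the red ring on the raised clear sash and draw the sash down until the catch clicks and holds it fully shut. Draw it down steadily with the pole and feel for the catch: do not yank or keep hauling once it is home (stay under about 20 N at the ring), and keep the hand off the hood. Then unhook and lay the pole back in its cradle as it was, leaving everything else on the bench alone.

Things in the scene. Friction and masses are not known exactly. Their poses are not given: they have to be found in the camera images.
- pole: Hook pole, 0.16 kg. Origin: middle of its yellow flat-sided handle, on the axis: grip here, firmly (100 N), as the pull turns it in the fingers. x along the pole to the hook, z up, away from the point. Handle 150 mm long (x -75 to 75), 20 wide (y), 28 high; ferrule to x 87; 8 mm steel rod to x 156, then the hook. Starts level in its cradle.
- hook_tip (a point): Rounded end of the hook's point, at (156, 0, -39) mm in the pole's frame (same axes). The point, 7 mm round steel 30 mm long, runs back and down from the bend, 115 degrees from the pole's direction: with the hook end of the pole raised about 25 degrees it hangs straight down.
- hook_bend (a point): Top of the hook's bend, on the wire's centre line, at (165.5, 0, -4) mm in the pole's frame (same axes). The ring bears in the inside of the bend, at about (157, 0, -9).
- ring (a point): Centre of the red pull ring: 22 mm clear inside, 34 mm over all, 6 mm wire, standing out square from the sash's bottom rail, centre 33 mm before the rail's face. Axes are the sash's: z up the slope (the ring's own axis: the hook's point goes in from above), x square into the hood, y along the sash. 326 mm above the bench with the sash fully up.
- sash (a joint): Travel of the clear sash down the slope, m: 0 fully up; starts at 0 to 0.03. Counterbalanced, 3 N friction, stays where left. Home is anywhere from 0.100 to 0.130, as the hood's sill rail is set, and is found by feel. The spring catch resists from 12 mm before home, up to about 14 N; 5 mm before home it clicks over, the pull drops, and the sash goes home on a hard stop. Short of the click it springs back.
- seal (a joint): How far the rubber seal on the sill rail is squeezed, m: 0.001 or less with the sash off it, about 0.008 with the sash home and the catch holding (up to 0.009 while hauled on the stop); a sash let go short of the click leaves it under 0.004.
- hood: Fixed bench test hood 420 wide, 235 deep, 415 mm high: grey plinth 180 mm high, clear enclosure above with a front sloping back 54 degrees from the bench. Origin: middle of the plinth's lower front edge, x into the hood, z up. The sash shuts along (-0.588, 0, -0.809), its ring at (76, 0, 326) mm when up. A dark sill rail with red clamp screws, 0 to 30 mm up the slope, bears seal and catch.
- rest (a point): Where the pole's origin lies in its fixed dark steel cradle, 64 mm above the bench; x along the lying pole (hook end +x), z up. Two forks 10 mm thick, open above: 62 mm behind this point under the handle, 26 mm wide inside, floor 50 mm above the bench; 110 mm ahead under the rod, 18 mm wide, floor at 60. Their arms rise 27 mm above the floor, splayed at the top.
- tape_reel: roll of black insulating tape lying flat, 90 mm across, 19 mm high; to be left where it is. Origin at the middle of its underside.
- screwdriver: blue-handled screwdriver, 170 mm long, lying on the bench; to be left where it is. Origin at the middle of its underside.
- pin_jar: small clear jar with red cap, 44 mm across, 50 mm high; to be left where it is. Origin at the middle of its underside.
- connector: black and grey connector shell, about 75 x 40 x 26 mm; to be left where it is. Origin at the middle of its underside.
- parts_tray: grey open parts tray, 110 x 150 x 40 mm; to be left where it is. Origin at the middle of its underside.
- crimp_tool: crimping tool with one red and one black handle, about 200 x 80 mm, 20 mm high; to be left where it is. Origin at the middle of its underside.
- wire_reel: orange empty wire reel standing on its flange, 90 mm across, 50 mm high; to be left where it is. Origin at the middle of its underside.
Mind the look-alikes: they are no part of the job. There is more than one size of the part that bears rest; the job needs the larger.

How it is judged:
On the way, in this order (a step that is already met when the one before it is completed fails the run):
1. the hook's point is through the ring from above while the sash is still well up (x of hook_tip in the frame of ring between -0.018 and 0.024 m and y of hook_tip in the frame of ring between -0.013 and 0.013 m and z of hook_tip in the frame of ring below -0.008 m and value of joint sash below 0.075 m), for 0.2 s.
2. the sash is pulled fully down past the catch with the hook still in the ring (x of hook_tip in the frame of ring between -0.018 and 0.024 m and y of hook_tip in the frame of ring between -0.013 and 0.013 m and z of hook_tip in the frame of ring below -0.003 m and value of joint seal above 0.006 m), for 0.2 s.
At the end, for the whole second after the job is handed in: The sash is held shut by the catch (its seal squeezed by over 6 mm) and still; the pole lies at rest in both forks of its cradle, hook end in front and hook down: origin within 18 mm of the rest point, level and straight within about 7 degrees (value of joint seal above 0.006 m and velocity of joint sash below 0.005 m/s and distance between pole and rest below 0.018 m and angle between pole's own z axis and vertical below 0.15 rad and angle between the x axis of pole and the x axis of rest, either way round below 0.12 rad and x of hook_bend in the frame of rest above 0.1 m and linear speed of pole below 0.02 m/s); the robot touches nothing.
It fails at once if more than 22 N between the pole and the hood or its sash and ring (contact force between pole and hood above 22 N).
It fails at once if the hand or arm presses on the hood or sash (over 1 N) (contact force between any of the fingers, the arm and hood above 1 N).
It fails at once if another thing on the bench is moved more than 25 mm (distance of any of tape_reel, screwdriver, pin_jar, connector, parts_tray, crimp_tool, wire_reel from where it was at the start of the episode above 0.025 m).
It also fails if it takes over 72 s, if anything falls off the work surface, if the arm or the gripper's body presses on something with over 40 N, if the wrist force passes 120 N, or if a joint passes its speed limit or range.

ROBOT

A 6-joint arm with a two-finger parallel gripper is mounted at the origin on the work surface. World frame = base frame: x ahead of the robot, y to its left, z up, the work surface at z = 0. Lengths are in m, angles in rad, forces in N, time in s.
With the tool pointing down it reaches from about 0.375 to 0.9 m from the base axis. Payload 3.1 kg.
Tool frame: the origin (TCP) lies at the very end of the fingers, on their centre line; the grasp point (between the pads) lies 19 mm behind it; z points along the fingers, y is the direction in which the jaws open and shut (so a half turn about z gives the same grasp; the last joint's range is limited). The gripper opens to 87 mm and grips with 3 to 60 N. Pads are 19 mm wide; open, the fingers measure 117 mm over their backs; the gripper's body (75 mm by 190 mm) begins 51 mm behind the grasp point.
Start: joints at [-1.456, 0.527, 1.433, -0, 1.181, -0.178], TCP at [0.181, -0.598, 0.193] pointing down, gripper open.
Joint ranges: [-3.08, 3.08], [-0.75, 2.2], [0.22, 2.44], [-1.43, 4.57], [0, 2.65], [-2.85, 2.85]. Speed limits (rad/s): [2.79, 2.79, 3.14, 3.14, 3.14, 3.14].

INTERFACE

Orientations are given as a unit quaternion [x, y, z, w].
In Python, from rig import robot gives the robot as it stands.
- The arm moves only by the tool arm_command, never from a script. Its argument "targets" is a list of rows, each a list of 5 numbers: the shift along the tool's x, y, z in cm, then the turn about the tool's z in rad, then the finger opening in cm, from 0 to 8.7. In form: [[dx, dy, dz, spin, hand], ...]. A call has 1 to 5 rows; each row is the pose to reach, as a shift and turn from the pose commanded when the call began, along the tool's axes at that moment; what a row does not reach only later rows make up. A row lasts 1/8 s, in which the tool goes at most 62.5 mm and 10.7 degrees, less where a joint would pass 70% of its speed; a pose out of reach is approached as far as the arm can. A call with a gripper value outside its range is refused whole. The fingers move at their own pace and stop on an object; "newtons" is the grip in N (left out, the last holds). Time passes only in rows, so rows that repeat a pose let the fingers close. It gives the time, the measured TCP pose, the force and the opening at its end, in the units of the state.
- robot.get_obs(): the state, without advancing time (a new reading comes with each control period).
- robot.camera(name): name is "scene" or "top" or "wrist"; returns (picture, depth): 384x512x3 uint8, red, green, blue; 384x512 float32, m along the optical axis (not along the pixel's ray), 0 where there is no reading.
- robot.camera_model(name): a dict with "mtx" (3x3 intrinsics, pixels), "extrinsics" (4x4, takes a point from world to camera coordinates). Camera axes: x right, y up, looking along -z (the intrinsics and any distortion apply to the point x, -y, -z); pixel columns grow to the right and rows downward; lengths in m; the calibration is good to about 2 mm. A picture is of the moment at which its call begins: read the wrist's pose just before it. camera_model takes no time and is no camera call; for the wrist camera it gives the pose at the moment of the call.
- robot.hand_in(): hands the job in, once; it reports no verdict.
The state is a dict: "time": time; "q": joint angles; "joint_velocities": joint speeds; "joint_torque": joint torques, N m; "position": TCP position; "tool_rot": TCP orientation; "ft_force": force on the tool from outside, world axes, zero at the start; "moment": the same for the moment, N m; "grip_width": finger opening in m.
Only numpy, scipy, OpenCV 4.12 (cv2) and the standard library are available. Lean on these libraries where they do the work, as an engineer would, in place of code of your own. Each camera call takes 0.05 s, during which the arm holds its last target.

## Working session

There is one attempt and no reset: what is moved stays moved. The work goes in short steps, Python scripts to look and compute and a tool call to move; the robot and the scene stay as the last step left them, time stands still between calls to the robot, and variables do not carry over. Pictures are saved under pics/ and viewed, and the job is handed in when it is done.

Besides the shell and the picture viewer there is one more tool, called after "Call:" by a JSON object that holds its "op" and its "data". arm_command: Moves the arm, as the interface text tells. Its arguments: {"type":"object","properties":{"targets":{"type":"array","items":{"type":"array","items":{"type":"number"}}},"newtons":{"type":"number"}},"required":["targets"]}

```bash
ls; mkdir -p pics
python3 - <<'E'
from rig import robot
import cv2, numpy as np
o=robot.get_obs(); print(o)
for n in ["scene","top"]:
    p,d=robot.camera(n); np.savez(f"pics/{n}0.npz",p=p,d=d,**{k:v for k,v in robot.camera_model(n).items()})
    cv2.imwrite(f"pics/{n}0.png",cv2.resize(p[:,:,::-1],(800,600),interpolation=cv2.INTER_CUBIC)); print(n,robot.camera_model(n))
E
```

```text
pics
{'time': 0.0, 'q': array([-1.45548688e+00,  5.28460041e-01,  1.43391861e+00, -1.31710649e-05,
        1.18138410e+00, -1.78487337e-01]), 'joint_velocities': array([ 0.00275703, -0.00043415,  0.0021745 ,  0.00130574,  0.00075886,
       -0.00112172]), 'joint_torque': array([ 2.25302065e-04, -4.40041888e+01, -1.76591921e+01,  6.31152629e-02,
        5.82246878e-02, -1.59925512e-04]), 'position': array([ 0.18093068, -0.59739938,  0.19187028]), 'tool_rot': array([ 9.89228870e-01,  1.46373034e-01,  2.81832227e-05, -1.08470340e-03]), 'ft_force': array([-0.27840134,  0.35817336,  0.24226677]), 'moment': array([0.00821701, 0.01293669, 0.05402897]), 'grip_width': 0.0867996717965488}
scene {'mtx': array([[485.58049235,   0.        , 254.97421103],
       [  0.        , 485.58049235, 191.67318427],
       [  0.        ,   0.        ,   1.        ]]), 'extrinsics': array([[ 0.61841258,  0.78577983,  0.01076745, -0.30547513],
       [-0.59925075,  0.46266074,  0.65333267,  0.15431636],
       [ 0.50839395, -0.41048154,  0.75699438, -2.03213507],
       [ 0.        ,  0.        ,  0.        ,  1.        ]])}
top {'mtx': array([[382.08161662,   0.        , 257.11856924],
       [  0.        , 382.08161662, 190.5988653 ],
       [  0.        ,   0.        ,   1.        ]]), 'extrinsics': array([[-1.42947858e-03, -9.99617658e-01, -2.76133182e-02,
         2.88808717e-02],
       [ 9.98128810e-01, -3.11425716e-03,  6.10670069e-02,
        -4.87702787e-01],
       [-6.11296534e-02, -2.74743545e-02,  9.97751635e-01,
        -1.47585879e+00],
       [ 0.00000000e+00,  0.00000000e+00,  0.00000000e+00,
         1.00000000e+00]])}
```

View pics/scene0.png

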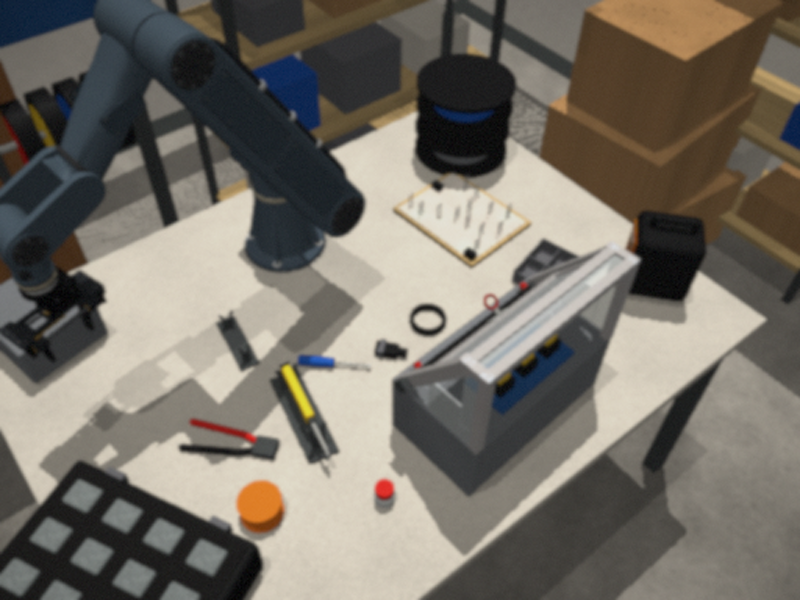

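View pics/top0.png

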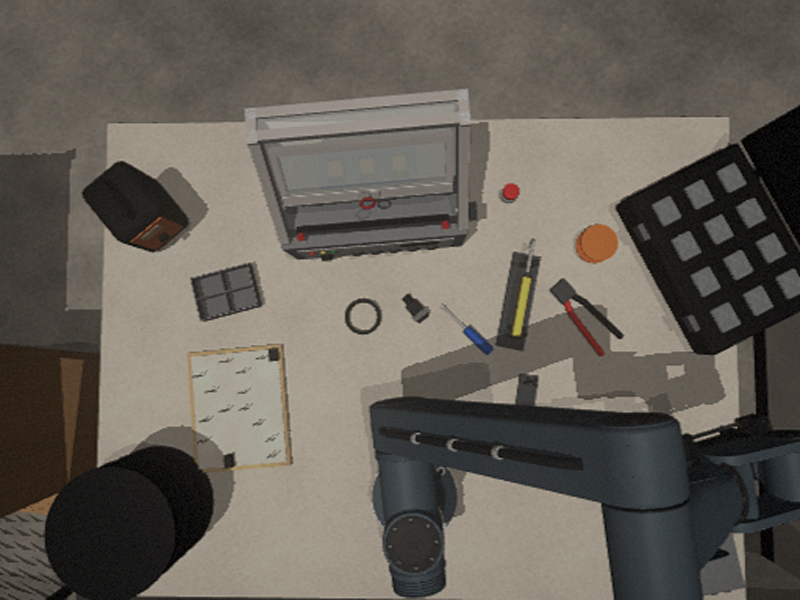

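The candidates for the pole are all at the yellow-handled item (top view, ~(523,300) at 800×600). The cradles are the large one under the pole, around (518,300), and the small empty one at (527,388). Now I'll look at close crops.

```bash
cat > h.py <<'E'
import numpy as np, cv2
def load(n): 
    z=np.load(f"pics/{n}.npz"); return z['p'],z['d'],z['mtx'],z['extrinsics']
def px2w(u,v,depth,K,E):
    xc=(u-K[0,2])/K[0,0]*depth; yc=(v-K[1,2])/K[1,1]*depth
    pc=np.array([xc,-yc,-depth,1.0]); return (np.linalg.inv(E)@pc)[:3]
def ray(u,v,K,E):
    a=px2w(u,v,0.0,K,E); b=px2w(u,v,1.0,K,E); return a,b-a
def on_z(u,v,z,K,E):
    a,d=ray(u,v,K,E); return a+d*(z-a[2])/d[2]
def w2px(P,K,E):
    c=E@np.append(P,1); return np.array([K[0,0]*c[0]/-c[2]+K[0,2], K[1,1]*(-c[1])/-c[2]+K[1,2]])
def crop(p,u0,v0,u1,v1,s,name):
    c=cv2.resize(p[v0:v1,u0:u1,::-1],None,fx=s,fy=s,interpolation=cv2.INTER_CUBIC); cv2.imwrite(f"pics/{name}.png",c)
E
python3 - <<'E'
from h import *
p,d,K,E=load("top0")
crop(p,300,140,420,270,6,"c1")   # pole
crop(p,150,50,320,170,4.6,"c2")  # hood
p,d,K,E=load("scene0")
crop(p,160,180,330,310,4.6,"c3")
crop(p,240,150,420,290,4.4,"c4")
E
```

```text
(no output)
```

View pics/c1.png

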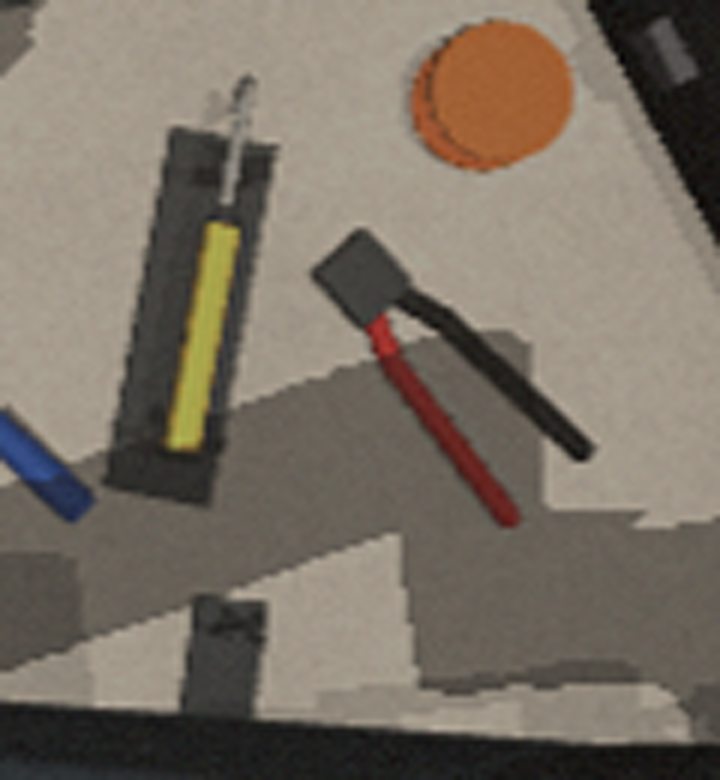

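View pics/c2.png

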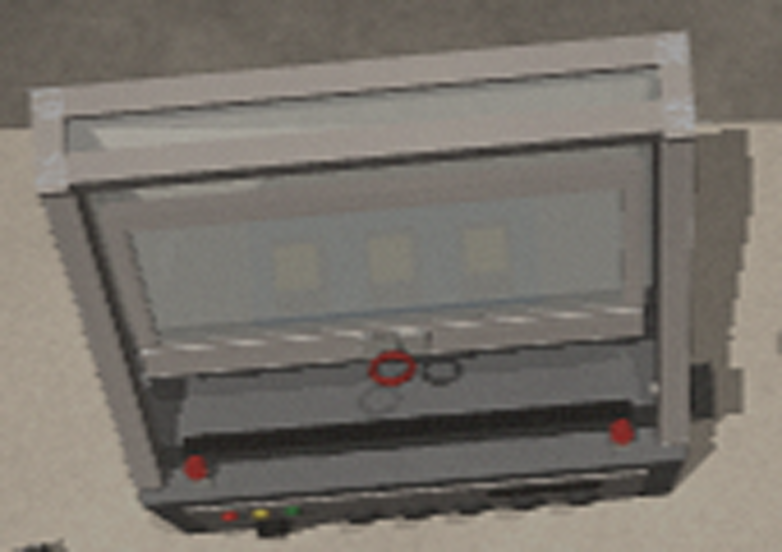

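View pics/c3.png

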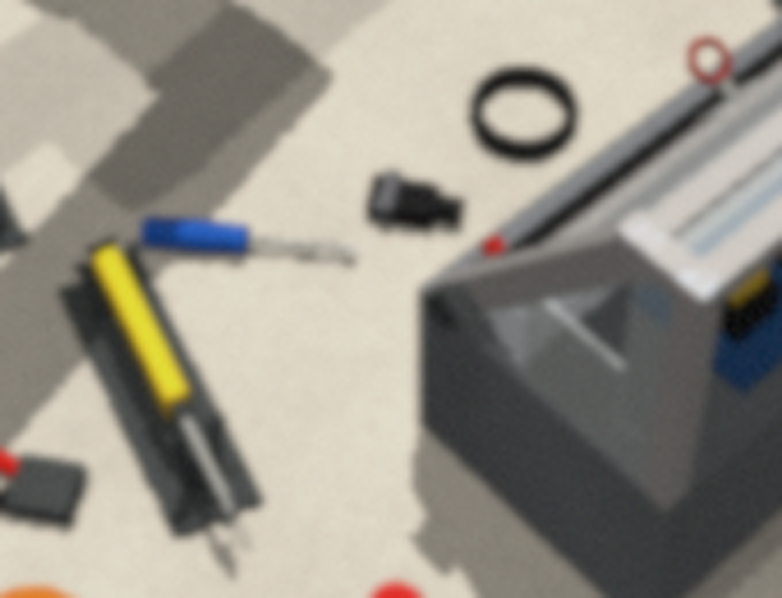

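View pics/c4.png

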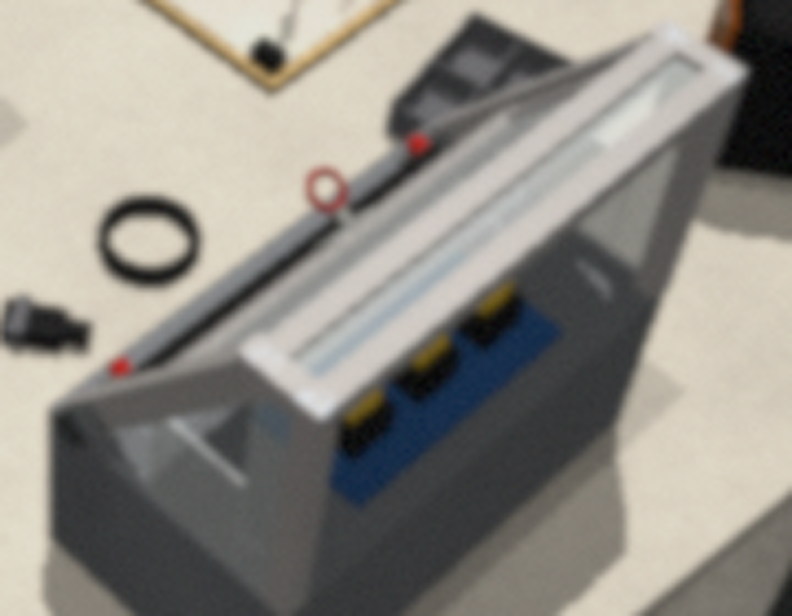

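Run:
```python
from h import *
pt,dt,Kt,Et=load("top0"); ps,ds,Ks,Es=load("scene0")
C=lambda x,y,u0,v0,s:((x+.5)/s-.5+u0,(y+.5)/s-.5+v0)
for n,z,(x,y) in [("tail",.078,(185,449)),("front",.078,(222,224)),("hooktop",.064,(247,80)),("rod",.068,(229,195))]:
    print(n,on_z(*C(x,y,300,140,6),z,Kt,Et))
# yellow seg
hsv=cv2.cvtColor(pt,cv2.COLOR_RGB2HSV); m=cv2.inRange(hsv,(22,120,80),(36,255,255)); m[:,:330]=0
m[:130]=0
v,u=np.nonzero(m); print(len(u)); 
P=np.array([on_z(a,b,.078,Kt,Et) for a,b in zip(u,v)])[:,:2]
c,wh,an=cv2.minAreaRect(P.astype(np.float32)); print(c,wh,an,P.mean(0)); print("depth z",np.median([px2w(a,b,dt[b,a],Kt,Et)[2] for a,b in zip(u,v)]))
w,V=np.linalg.eigh(np.cov(P.T)); print("yaw",np.degrees(np.arctan2(*(V[::-1,1]*np.sign(V[0,1])))))
hs=cv2.cvtColor(ps,cv2.COLOR_RGB2HSV); m=cv2.inRange(hs,(22,120,80),(36,255,255)); m[:220]=0;m[:,:150]=0;m[:,230:]=0
v,u=np.nonzero(m); P=np.array([px2w(a,b,ds[b,a],Ks,Es) for a,b in zip(u,v)]); print("scene",len(u),np.median(P,0),P.min(0),P.max(0))
def tri(rs):
    A=np.zeros((3,3));b=np.zeros(3)
    for a,d in rs:
        d=d/np.linalg.norm(d);M=np.eye(3)-np.outer(d,d);A+=M;b+=M@a
    X=np.linalg.solve(A,b); return X,[np.linalg.norm((np.eye(3)-np.outer(d,d)/(d@d))@(X-a)) for a,d in rs]
def two(a,b): return tri([ray(*a,Kt,Et),ray(*b,Ks,Es)])
print("ring",two(C(392,368,150,50,4.6),C(326,188,240,150,4.4)))
l=two(C(195,467,150,50,4.6),C(418,146,240,150,4.4)); r=two(C(621,432,150,50,4.6),C(120,368,240,150,4.4)); print("screws",l,r)
dd=l[0]-r[0]; print("screw yaw (y axis) ",np.degrees(np.arctan2(-dd[0],dd[1])))
for n,(x,y) in [("topL",(40,190)),("topR",(690,135)),("topLb",(32,90)),("topRb",(685,35))]:
    print(n,on_z(*C(x,y,150,50,4.6),.415,Kt,Et))
```

```text
tail [ 0.39468088 -0.24546296  0.078     ]
front [ 0.53406396 -0.27014701  0.078     ]
hooktop [ 0.62631235 -0.28959545  0.064     ]
rod [ 0.55322648 -0.27656215  0.068     ]
191
(0.46465134620666504, -0.2577725350856781) (0.02013755589723587, 0.13960903882980347) 79.3166275024414 [ 0.46841095 -0.25865975]
depth z 0.07707657495582154
yaw -9.984904098358541
scene 305 [ 0.46594436 -0.25933782  0.07596869] [ 3.54788122e-01 -6.65513863e-01  1.13789304e-04] [ 1.31450904 -0.21331985  1.44078409]
ring (array([0.66487031, 0.09106449, 0.30578656]), [np.float64(0.00089087926682344), np.float64(0.0008908792668236852)])
screws (array([0.61504053, 0.24923232, 0.1978343 ]), [np.float64(0.0013813309842803788), np.float64(0.001381330984280403)]) (array([ 0.63907716, -0.07098934,  0.20002392]), [np.float64(0.0013451791668903728), np.float64(0.0013451791668903999)])
screw yaw (y axis)  4.2927123803297595
topL [0.75599329 0.30517895 0.415     ]
topR [ 0.78694861 -0.10684631  0.415     ]
topLb [0.8209679  0.31125915 0.415     ]
topRb [ 0.85146169 -0.10422356  0.415     ]
```

```bash
cat >> h.py <<'E'
from scipy.spatial.transform import Rotation as R
def plan(o,P,yaw=None):
    """shift in tool axes (cm) and spin to bring TCP to P with tool x at yaw deg"""
    M=R.from_quat(o['tool_rot']).as_matrix(); d=M.T@(np.array(P)-o['position'])*100
    y0=np.degrees(np.arctan2(M[1,0],M[0,0])); s=0 if yaw is None else -np.radians((yaw-y0+180)%360-180)
    print("pos",o['position'].round(4),"yaw",round(y0,2),"shift cm",d.round(2),"spin",round(s,3),"F",o['ft_force'].round(1),"t",round(o['time'],2),"w",round(o['grip_width'],4))
E
python3 - <<'E'
from h import *; from rig import robot
plan(robot.get_obs(),[0.500,-0.264,0.19],-10.3)
E
```

```text
pos [ 0.1809 -0.5975  0.192 ] yaw 16.83 shift cm [ 40.2  -22.68   0.25] spin 0.474 F [-0.7  0.3 -0.5] t 0.1 w 0.0869
```

Call:
{"op": "arm_command", "data": {"targets": [[40.2, -22.7, 0, 0.474, 6], [40.2, -22.7, 0, 0.474, 6], [40.2, -22.7, 0, 0.474, 6], [40.2, -22.7, 0, 0.474, 6], [40.2, -22.7, 0, 0.474, 6]]}}

```text
time: 0.72
position: [0.3973, -0.3713, 0.1926]
tool_rot: [0.996, -0.09, -0.0, -0.0]
ft_force: [1.0, -0.8, 0.2]
grip_width: 0.0601
```

Run:
```python
from h import *; from rig import robot
plan(robot.get_obs(),[0.500,-0.264,0.19],-10.3)
```

```text
pos [ 0.3973 -0.3713  0.1926] yaw -10.35 shift cm [  8.17 -12.4    0.26] spin -0.001 F [ 1.  -0.8  0.2] t 0.72 w 0.0601
```

Call:
{"op": "arm_command", "data": {"targets": [[8, -12.3, 0, 0, 6], [8, -12.3, 0, 0, 6], [8, -12.3, 0, 0, 6], [8, -12.3, 0, 0, 6]]}}

```text
time: 1.23
position: [0.4977, -0.2647, 0.1924]
tool_rot: [0.996, -0.088, -0.0, -0.0]
ft_force: [-0.3, -0.0, 0.9]
grip_width: 0.0601
```

Run:
```python
from h import *; from rig import robot
plan(robot.get_obs(),[0.500,-0.264,0.19],-10.3)
n="wrist"; cm=robot.camera_model(n); p,d=robot.camera(n); np.savez(f"pics/w1.npz",p=p,d=d,**cm); cv2.imwrite("pics/w1.png",cv2.resize(p[:,:,::-1],(800,600),interpolation=cv2.INTER_CUBIC))
```

```text
pos [ 0.4977 -0.2647  0.1924] yaw -10.12 shift cm [ 0.22 -0.11  0.24] spin 0.003 F [-0.3 -0.   0.9] t 1.23 w 0.0601
```

View pics/w1.png

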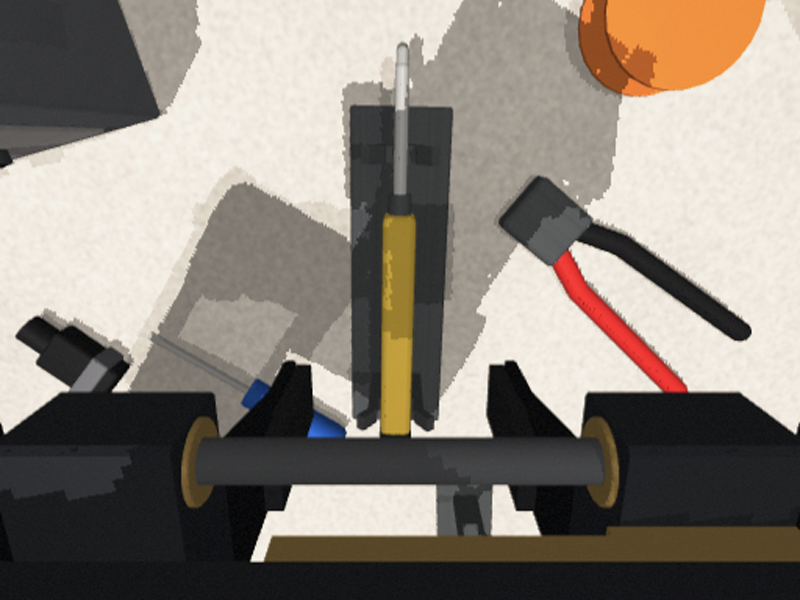

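Run:
```python
from h import *
p,d,K,E=load("w1")
print(np.linalg.inv(E)[:3,3], E[:3,:3].round(2).tolist())
C=lambda x,y:((x+.5)*.64-.5,(y+.5)*.64-.5)
for n,z,(x,y) in [("front",.078,(399.5,213)),("tail",.078,(396.5,436)),("hook",.064,(402,43)),("rod",.068,(401.5,190))]: print(n,on_z(*C(x,y),z,K,E))
m=np.zeros(p.shape[:2],bool)
hsv=cv2.cvtColor(p,cv2.COLOR_RGB2HSV); m=cv2.inRange(hsv,(15,120,60),(36,255,255)); m[279:]=0;m[:130]=0;m[:,:235]=0;m[:,275:]=0
v,u=np.nonzero(m); P=np.array([px2w(a,b,d[b,a],K,E) for a,b in zip(u,v)]); P=P[abs(P[:,2]-np.median(P[:,2]))<.004]
print(len(P),np.median(P,0)); c,wh,an=cv2.minAreaRect(P[:,:2].astype(np.float32)); print(c,wh,an)
# mid line fit via per-row centre
rows=[(( P0:=np.array([px2w(a,b,d[b,a],K,E) for a in u[v==b]])).mean(0)) for b in range(145,275,3) if (v==b).sum()>8]
rows=np.array(rows); f=np.polyfit(rows[:,0],rows[:,1],1); print("yaw",np.degrees(np.arctan(f[0])),"y at .4655",np.polyval(f,.4655),"y at .505",np.polyval(f,.505))
```

```text
[ 0.57910136 -0.27893004  0.38418951] [[-0.18, -0.98, -0.0], [0.94, -0.17, -0.3], [0.29, -0.05, 0.95]]
front [ 0.53784606 -0.2712841   0.078     ]
tail [ 0.39259338 -0.24335446  0.078     ]
hook [ 0.62814007 -0.28877958  0.064     ]
rod [ 0.54965747 -0.2745857   0.068     ]
2798 [ 0.47211545 -0.25758981  0.07748984]
(0.4644450545310974, -0.25672152638435364) (0.019947262480854988, 0.14558282494544983) 79.21923065185547
yaw -11.121604660567087 y at .4655 -0.25666129413775074 y at .505 -0.264426354846907
```

Run:
```python
from h import *; from rig import robot
plan(robot.get_obs(),[0.504,-0.2647,0.046],-10.9)
```

```text
pos [ 0.4969 -0.2658  0.1925] yaw -10.22 shift cm [ 0.69 -0.24 14.64] spin 0.012 F [ 0.6 -0.3 -0. ] t 1.27 w 0.0601
```

Call:
{"op": "arm_command", "data": {"targets": [[0.7, -0.2, 5, 0.012, 6], [0.7, -0.2, 9.5, 0.012, 6], [0.7, -0.2, 13, 0.012, 6], [0.7, -0.2, 14.6, 0.012, 6], [0.7, -0.2, 14.6, 0.012, 6]]}}

```text
time: 1.9
position: [0.5033, -0.2663, 0.0461]
tool_rot: [0.995, -0.097, -0.001, -0.0]
ft_force: [0.3, -0.4, -0.8]
grip_width: 0.0598
```

Run:
```python
from h import *; from rig import robot
plan(robot.get_obs(),[0.504,-0.2647,0.046],-10.9)
```

```text
pos [ 0.5033 -0.2663  0.0461] yaw -11.1 shift cm [ 0.04 -0.17  0.01] spin -0.003 F [ 0.3 -0.4 -0.8] t 1.9 w 0.0598
```

Call:
{"op": "arm_command", "data": {"targets": [[0, -0.15, 0, 0, 1.0], [0, -0.15, 0, 0, 1.0], [0, -0.15, 0, 0, 1.0], [0, -0.15, 0, 0, 1.0], [0, -0.15, 0, 0, 1.0]], "newtons": 100}}

```text
time: 2.52
position: [0.5047, -0.2643, 0.0471]
tool_rot: [0.995, -0.096, 0.0, 0.0]
ft_force: [-0.7, -0.6, 1.3]
grip_width: 0.018
```

Call:
{"op": "arm_command", "data": {"targets": [[0, 0, -1, 0, 1.0], [0, 0, -2.5, 0, 1.0], [0, 0, -5, 0, 1.0], [0, 0, -8, 0, 1.0], [0, 0, -10, 0, 1.0]]}}

```text
time: 3.15
position: [0.5053, -0.2646, 0.1495]
tool_rot: [0.995, -0.096, 0.001, 0.001]
ft_force: [-0.5, -0.3, 0.2]
grip_width: 0.0099
```

```bash
cat >> h.py <<'E'
def snap(robot,n,name):
    cm=robot.camera_model(n); p,d=robot.camera(n); np.savez(f"pics/{name}.npz",p=p,d=d,**cm); cv2.imwrite(f"pics/{name}.png",cv2.resize(p[:,:,::-1],(800,600),interpolation=cv2.INTER_CUBIC)); return p,d
E
python3 - <<'E'
from h import *; from rig import robot
plan(robot.get_obs(),[0.504,-0.2647,0.146],-10.9)
snap(robot,"wrist","w2"); p,d=snap(robot,"scene","s2"); crop(p,140,150,330,300,4,"s2c")
E
```

```text
pos [ 0.5053 -0.2646  0.1495] yaw -11.01 shift cm [-0.13  0.03  0.35] spin -0.002 F [-0.5 -0.3  0.2] t 3.15 w 0.0099
```

View pics/s2c.png

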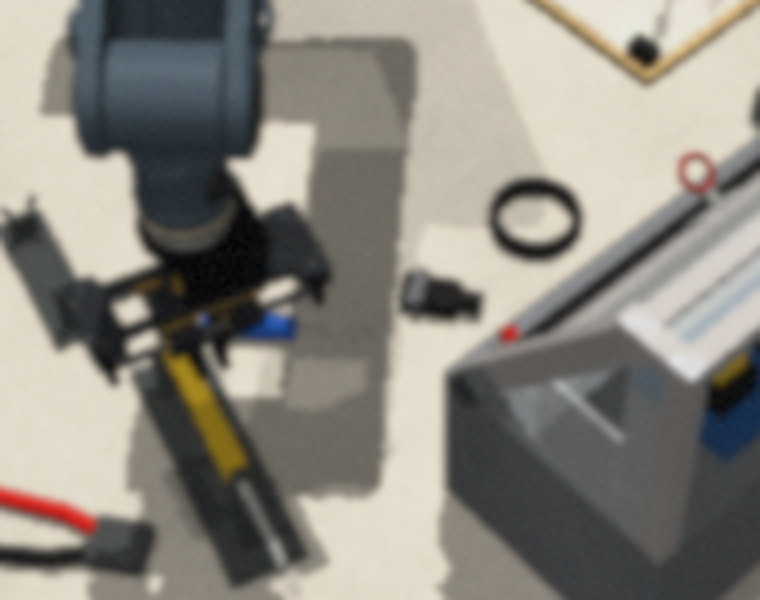

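View pics/w2.png

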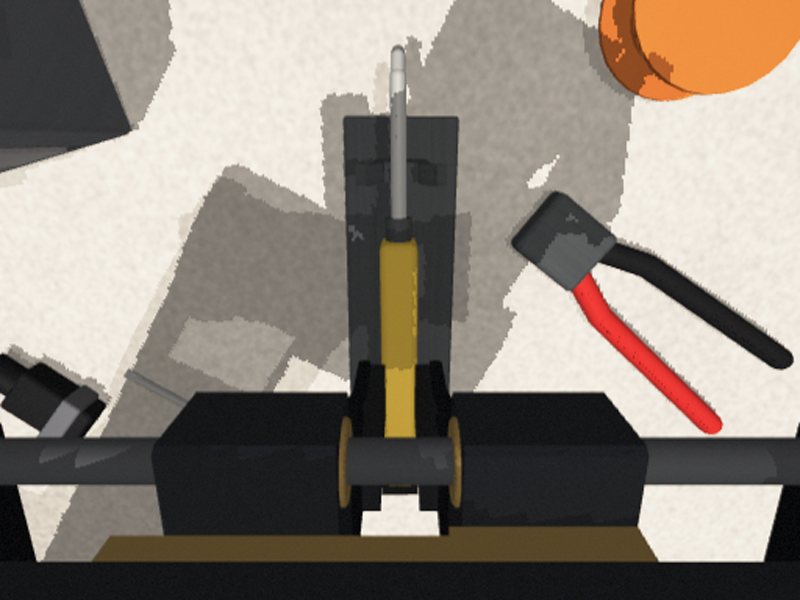

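Run:
```python
from h import *
p,d,K,E=load("w2")
C=lambda x,y:((x+.5)*.64-.5,(y+.5)*.64-.5)
for n,(x,y) in [("handle1",(399,255)),("h2",(399,340)),("h3",(400,420)),("h4",(400,480)),("rod",(398,180)),("hook",(398,60)),("fingL",(365,380)),("fingR",(435,380)),("base",(365,300))]:
    u,v=C(x,y); print(n,px2w(u,v,d[int(round(v)),int(round(u))],K,E).round(4))
crop(p,200,200,310,340,5,"w2c")
```

```text
handle1 [ 0.5303 -0.2688  0.078 ]
h2 [ 0.4843 -0.2599  0.0776]
h3 [ 0.4367 -0.2512  0.0779]
h4 [ 0.5328 -0.2695  0.2673]
rod [ 0.5665 -0.2754  0.0678]
hook [ 0.6219 -0.2862  0.0655]
fingL [ 0.5182 -0.2558  0.1943]
fingR [ 0.5138 -0.277   0.1936]
base [ 0.4899 -0.2379  0.0081]
```

View pics/w2c.png

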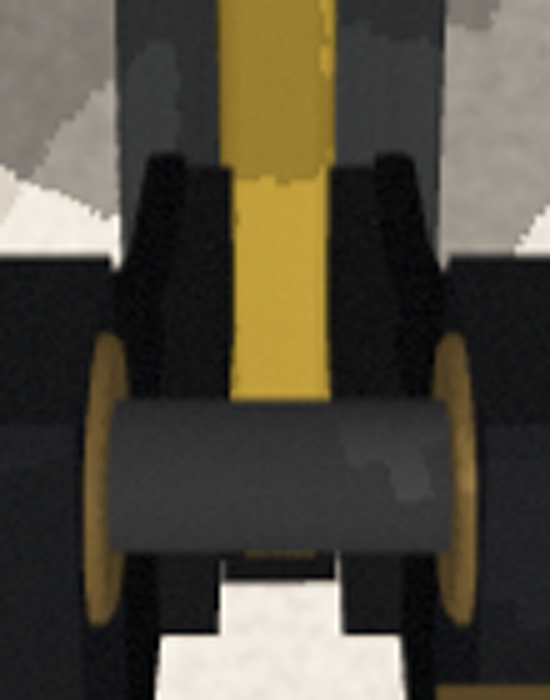

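Call:
{"op": "arm_command", "data": {"targets": [[0, 0, 0, 0, 5], [0, 0, 0, 0, 5], [0, 0, 5, 0, 5], [0, 0, 9, 0, 5], [0, 0, 10.3, 0, 5]], "newtons": 60}}

```text
time: 3.88
position: [0.5024, -0.2626, 0.0407]
tool_rot: [0.995, -0.096, -0.003, -0.002]
ft_force: [-0.4, 0.8, 0.2]
grip_width: 0.047
```

Call:
{"op": "arm_command", "data": {"targets": [[0, 0, 0, 0, 0], [0, 0, 0, 0, 0], [0, 0, 0, 0, 0], [0, 0, 0, 0, 0], [0, 0, 0, 0, 0]], "newtons": 60}}

```text
time: 4.5
position: [0.5053, -0.2647, 0.0449]
tool_rot: [0.995, -0.096, 0.001, 0.001]
ft_force: [0.9, 1.4, 4.7]
grip_width: 0.0181
```

Call:
{"op": "arm_command", "data": {"targets": [[0, 0, 0, 0, 0], [0, 0, 0, 0, 0], [0, 0, 0, 0, 0]], "newtons": 60}}

```text
time: 4.88
position: [0.5052, -0.2646, 0.0449]
tool_rot: [0.995, -0.096, 0.001, 0.001]
ft_force: [-0.2, 0.6, 6.6]
grip_width: 0.0185
```

Call:
{"op": "arm_command", "data": {"targets": [[0, 0, -0.3, 0, 0], [0, 0, -0.7, 0, 0], [0, 0, -1.2, 0, 0]], "newtons": 100}}

```text
time: 5.25
position: [0.5042, -0.2639, 0.0557]
tool_rot: [0.995, -0.096, -0.0, -0.0]
ft_force: [-0.4, 0.1, -0.8]
grip_width: 0.018
```

Call:
{"op": "arm_command", "data": {"targets": [[0, 0, -1, 0, 0], [0, 0, -2.5, 0, 0], [0, 0, -4, 0, 0], [0, 0, -6, 0, 0], [0, 0, -6, 0, 0]], "newtons": 100}}

```text
time: 5.88
position: [0.506, -0.2653, 0.1182]
tool_rot: [0.995, -0.096, 0.002, 0.001]
ft_force: [-0.1, 0.4, -2.3]
grip_width: 0.018
```

Run:
```python
from h import *; from rig import robot
plan(robot.get_obs(),[0.504,-0.2647,0.146],-10.9)
p,d=snap(robot,"wrist","w3")
K=robot.camera_model("wrist")["mtx"];E=robot.camera_model("wrist")["extrinsics"]
for v in range(20,310,12):
    print(v, px2w(255,v,d[v,255],K,E).round(4), p[v,255])
```

```text
pos [ 0.506  -0.2653  0.1182] yaw -11.01 shift cm [-0.19 -0.01 -2.78] spin -0.002 F [-0.1  0.4 -2.3] t 5.88 w 0.018
20 [ 0.6151 -0.2853  0.1408] [221 219 212]
32 [ 0.6103 -0.2844  0.1408] [145 143 139]
44 [ 0.6054 -0.2834  0.1401] [144 141 137]
56 [ 0.6003 -0.2824  0.1406] [144 141 138]
68 [ 0.5951 -0.2814  0.1404] [144 141 138]
80 [ 0.5898 -0.2804  0.1404] [145 142 138]
92 [ 0.5844 -0.2793  0.1407] [144 143 137]
104 [ 0.579  -0.2783  0.1407] [143 141 136]
116 [ 0.5734 -0.2772  0.1414] [141 138 134]
128 [ 0.5677 -0.2761  0.1406] [142 139 136]
140 [ 0.5617 -0.2749  0.1399] [141 137 134]
152 [ 0.5555 -0.2737  0.1387] [141 138 135]
164 [ 0.5496 -0.2725  0.1399] [141 139 134]
176 [ 0.5442 -0.2715  0.1432] [57 58 58]
188 [ 0.5378 -0.2702  0.1427] [48 48 48]
200 [ 0.5335 -0.2694  0.1493] [151 124  46]
212 [ 0.5275 -0.2682  0.15  ] [156 127  48]
224 [ 0.5211 -0.267   0.15  ] [155 126  48]
236 [ 0.5146 -0.2657  0.1503] [156 126  47]
248 [ 0.5079 -0.2644  0.1503] [154 126  47]
260 [ 0.5009 -0.2631  0.1501] [154 125  47]
272 [ 0.4937 -0.2617  0.1499] [154 126  48]
284 [ 0.5372 -0.2702  0.2312] [48 48 49]
296 [ 0.5357 -0.2699  0.2343] [55 55 56]
308 [ 0.5322 -0.2692  0.2344] [52 52 52]
```

View pics/w3.png

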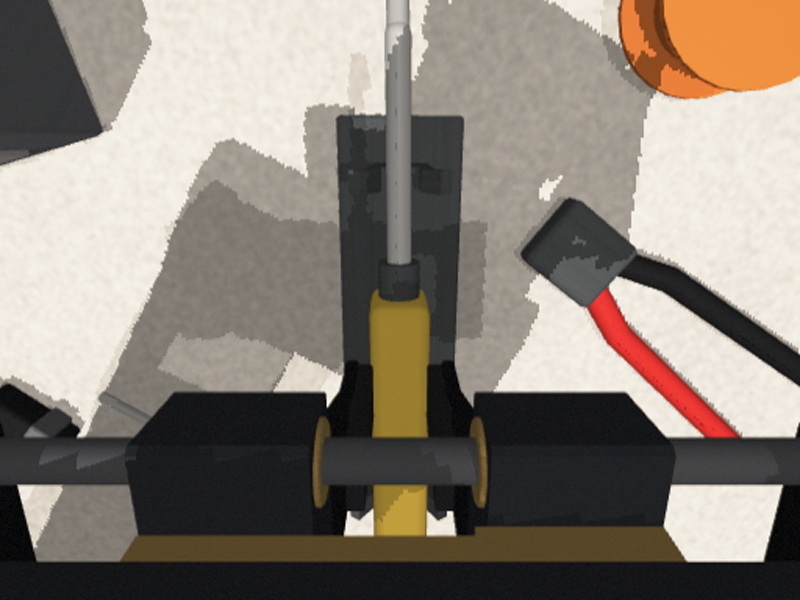

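Call:
{"op": "arm_command", "data": {"targets": [[0, 0, -4, 0, 0], [0, 0, -9, 0, 0], [0, 0, -15, 0, 0], [0, 0, -21, 0, 0], [0, 0, -26, 0, 0]], "newtons": 100}}

```text
time: 6.55
position: [0.5043, -0.264, 0.3775]
tool_rot: [0.995, -0.096, 0.0, 0.0]
ft_force: [0.9, 0.1, -1.3]
grip_width: 0.0181
```

Run:
```python
from h import *; from rig import robot
plan(robot.get_obs(),[0.54,0.080,0.385],4.3)
```

```text
pos [ 0.5043 -0.264   0.3775] yaw -11.02 shift cm [ -3.07 -34.45  -0.75] spin -0.267 F [ 0.9  0.1 -1.3] t 6.55 w 0.0181
```

Call:
{"op": "arm_command", "data": {"targets": [[-1, -5, -0.3, -0.05, 0], [-2, -11, -0.7, -0.1, 0], [-3, -17, -0.7, -0.15, 0], [-3, -23, -0.7, -0.2, 0], [-3, -28, -0.7, -0.267, 0]]}}

```text
time: 7.18
position: [0.528, 0.0187, 0.382]
tool_rot: [0.999, 0.039, -0.001, -0.0]
ft_force: [0.5, -0.5, -2.4]
grip_width: 0.0185
```

Run:
```python
from h import *; from rig import robot
plan(robot.get_obs(),[0.54,0.080,0.385],4.3)
```

```text
pos [0.528  0.0187 0.382 ] yaw 4.45 shift cm [ 1.68 -6.02 -0.3 ] spin 0.003 F [ 0.5 -0.5 -2.4] t 7.17 w 0.0185
```

Call:
{"op": "arm_command", "data": {"targets": [[0, -3, 0, 0, 0], [0, -5, 0, 0, 0], [0, -6.1, 0, 0, 0], [0, -6.1, 0, 0, 0]]}}

```text
time: 7.68
position: [0.5237, 0.0774, 0.3823]
tool_rot: [0.999, 0.038, -0.001, 0.0]
ft_force: [-1.0, -0.4, -1.8]
grip_width: 0.0177
```

Run:
```python
from h import *; from rig import robot
plan(robot.get_obs(),[0.54,0.080,0.385],4.3)
p,d=snap(robot,"wrist","w4"); p,d=snap(robot,"scene","s4"); crop(p,240,130,400,250,5,"s4c"); p,d=snap(robot,"top","t4"); crop(p,180,70,290,160,7,"t4c")
```

```text
pos [0.5237 0.0774 0.3823] yaw 4.34 shift cm [ 1.64 -0.13 -0.27] spin 0.001 F [-1.  -0.4 -1.8] t 7.67 w 0.0177
```

View pics/w4.png

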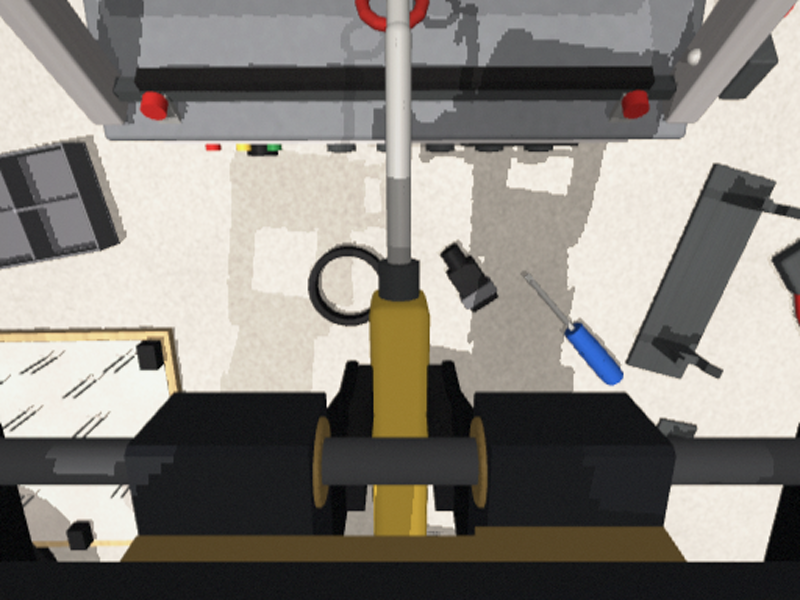

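View pics/s4c.png

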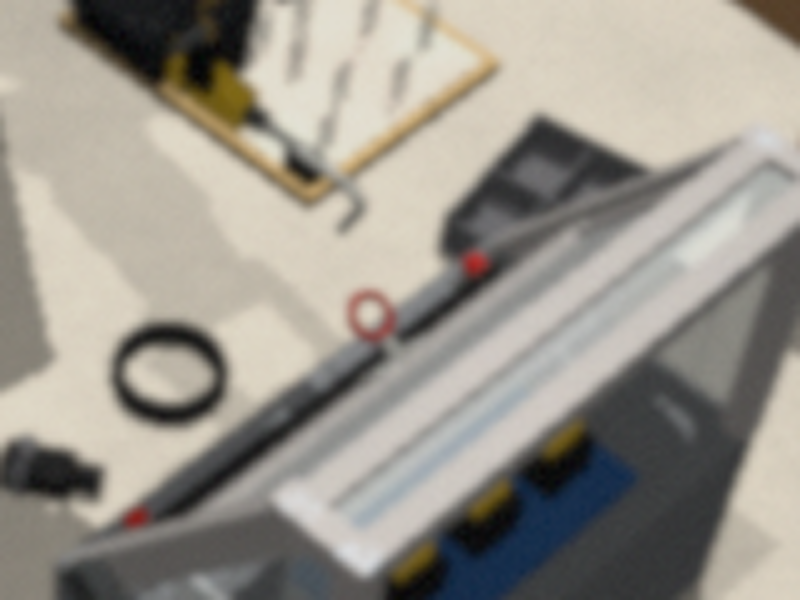

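View pics/t4c.png

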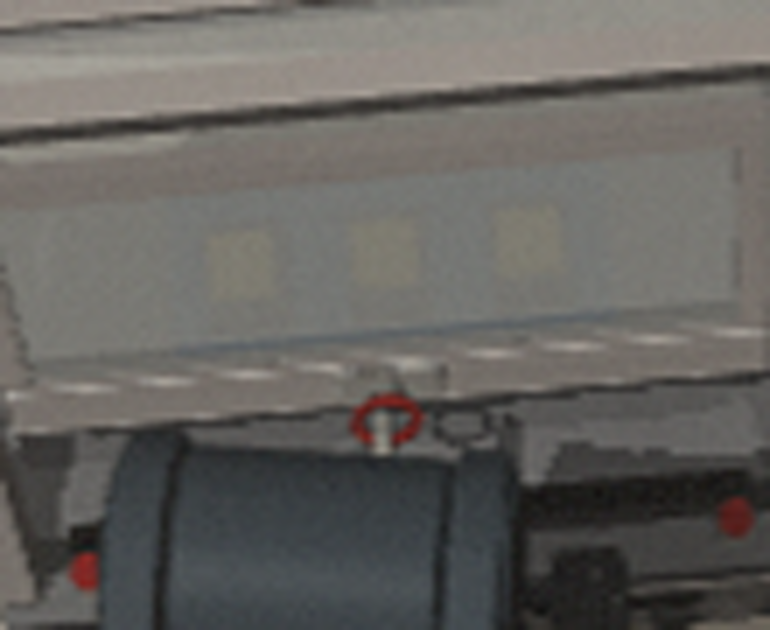

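```bash
cat >> h.py <<'E'
C=lambda x,y,u0,v0,s:((x+.5)/s-.5+u0,(y+.5)/s-.5+v0)
def tri(rs):
    A=np.zeros((3,3));b=np.zeros(3)
    for a,d in rs:
        d=d/np.linalg.norm(d);M=np.eye(3)-np.outer(d,d);A+=M;b+=M@a
    X=np.linalg.solve(A,b); return X,[np.linalg.norm((np.eye(3)-np.outer(d,d)/(d@d))@(X-a)) for a,d in rs]
def hook(tcp,yaw,pitch=0,xg=.0415,zg=.018):
    y=np.radians(yaw);t=np.radians(pitch)
    o=[]
    for px,pz in [(.156,-.039),(.1655,-.004),(.157,-.009),(.087,0)]:
        a=px-xg; u=a*np.cos(t)-pz*np.sin(t); z=a*np.sin(t)+pz*np.cos(t)
        o.append(np.array(tcp)+[u*np.cos(y),u*np.sin(y),z+zg])
    return o
E
python3 - <<'E'
from h import *
pt,dt,Kt,Et=load("t4"); ps,ds,Ks,Es=load("s4"); pw,dw,Kw,Ew=load("w4")
a=ray(*C(387,421,180,70,7),Kt,Et); b=ray(*C(371,316,240,130,5),Ks,Es); w=ray(*C(392.5,-3,0,0,1/.64),Kw,Ew)
print(tri([a,b])); print(tri([a,b,w])); print(tri([b,w]))
for h in hook([0.5237,0.0774,0.3823],4.34): 
    q=w2px(h,Ks,Es); print(h.round(4),"s4c",((q-[240,130])*5).round(0), "w4",(w2px(h,Kw,Ew)/.64).round(0))
M=np.linalg.inv(Ew);print(M[:3,3])
E
```

```text
(array([0.66512034, 0.09129357, 0.30363771]), [np.float64(0.0010679376256020098), np.float64(0.0010679376256019564)])
(array([0.66577274, 0.09138933, 0.30423909]), [np.float64(0.0017230793227226843), np.float64(0.0004977657450269075), np.float64(0.0012724797109153394)])
(array([0.66655443, 0.09168607, 0.30497061]), [np.float64(0.0003358694010389724), np.float64(0.00033586940103889)])
[0.6379 0.0861 0.3613] s4c [340. 229.] w4 [400.  47.]
[0.6473 0.0868 0.3963] s4c [357. 198.] w4 [401.  -7.]
[0.6389 0.0861 0.3913] s4c [346. 196.] w4 [401.  28.]
[0.5691 0.0808 0.4003] s4c [263. 123.] w4 [401. 253.]
[0.60625112 0.0840759  0.57402299]
```

Run:
```python
from h import *; from rig import robot
plan(robot.get_obs(),[0.558,0.0832,0.344],4.3)
```

```text
pos [0.5241 0.0764 0.3826] yaw 4.23 shift cm [ 3.43 -0.43  3.86] spin -0.001 F [-0.5 -0.3 -2.1] t 7.83 w 0.0183
```

Call:
{"op": "arm_command", "data": {"targets": [[1.5, -0.2, 0.5, 0, 0], [3, -0.4, 2, 0, 0], [3.4, -0.4, 3.5, 0, 0], [3.4, -0.4, 3.9, 0, 0], [3.4, -0.4, 3.9, 0, 0]]}}

```text
time: 8.45
position: [0.5571, 0.0838, 0.3431]
tool_rot: [0.999, 0.037, -0.001, -0.0]
ft_force: [-0.4, -0.1, -0.6]
grip_width: 0.0179
```

Run:
```python
from h import *; from rig import robot
plan(robot.get_obs(),[0.558,0.0832,0.344],4.3)
p,d=snap(robot,"wrist","w5"); crop(p,180,0,340,90,5,"w5c"); p,d=snap(robot,"scene","s5"); crop(p,270,150,370,225,8,"s5c"); p,d=snap(robot,"top","t5"); crop(p,180,70,290,160,7,"t5c")
```

```text
pos [0.5571 0.0838 0.3431] yaw 4.29 shift cm [ 0.08  0.06 -0.1 ] spin -0.0 F [-0.4 -0.1 -0.6] t 8.45 w 0.0179
```

View pics/w5c.png

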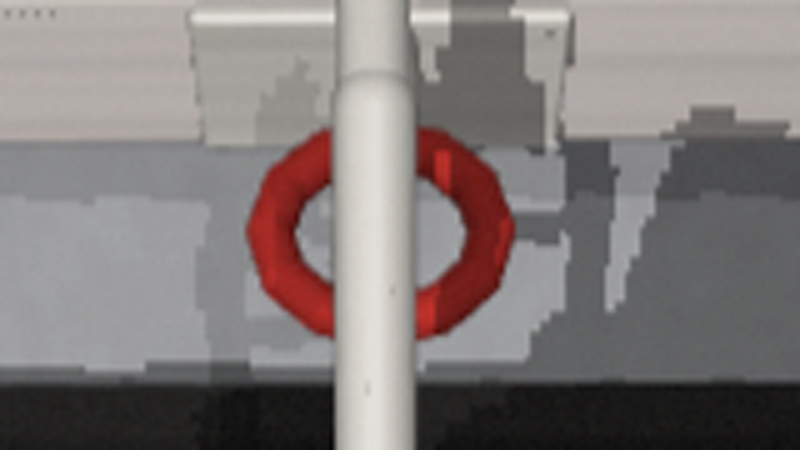

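View pics/s5c.png

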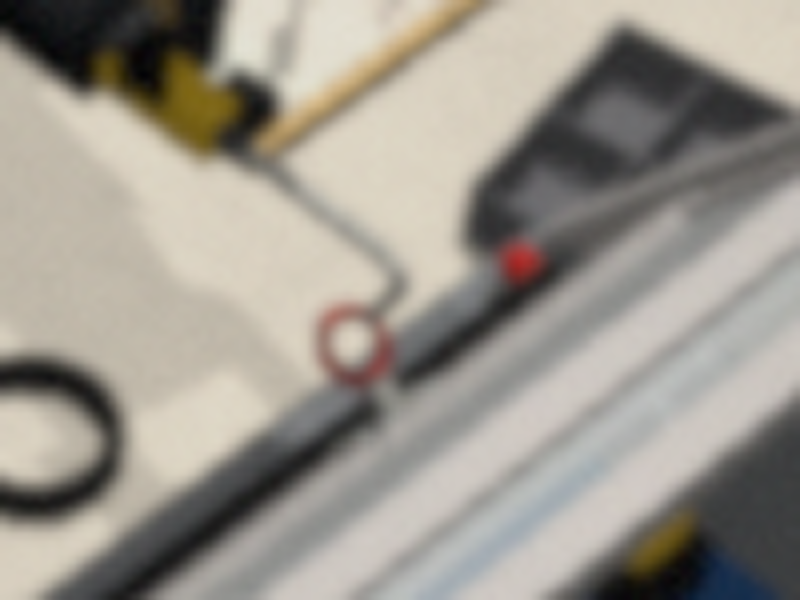

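View pics/t5c.png

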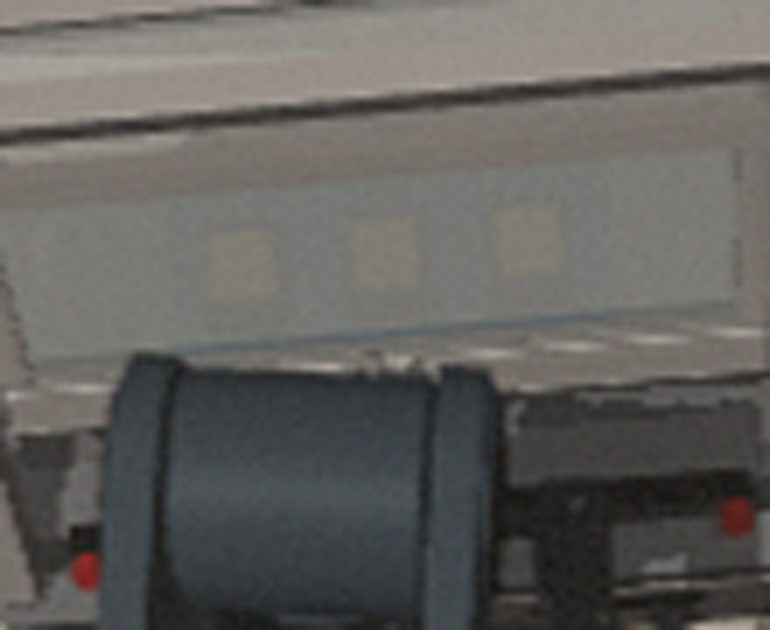

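Run:
```python
from h import *
ps,ds,Ks,Es=load("s5"); pw,dw,Kw,Ew=load("w5")
b=ray(*C(354,345,270,150,8),Ks,Es); w=ray(*C(381,233,180,0,5),Kw,Ew)
print(tri([b,w])); 
# depth on ring
hsv=cv2.cvtColor(pw,cv2.COLOR_RGB2HSV); m=((hsv[...,0]<6)|(hsv[...,0]>174))&(hsv[...,1]>150); m[75:]=0; m[:,:225]=0;m[:,285:]=0
v,u=np.nonzero(m); P=np.array([px2w(a,b,dw[b,a],Kw,Ew) for a,b in zip(u,v)]); print(len(P),P.mean(0),P.min(0),P.max(0))
c=P.mean(0);U,S,V=np.linalg.svd(P-c); print("normal",V[2], (P.min(0)+P.max(0))/2)
for h in hook([0.5575,0.0834,0.343],4.3): 
    q=w2px(h,Ks,Es); print(h.round(4),"s5c",((q-[270,150])*8).round(0), "w5c",((w2px(h,Kw,Ew)-[180,0])*5).round(0))
# rod check
for v in (5,10,20,40,60,80): print(v,px2w(255,v,dw[v,255],Kw,Ew).round(4))
```

```text
(array([0.66500552, 0.09237724, 0.30355785]), [np.float64(0.00038843854486894815), np.float64(0.0003884385448689795)])
773 [0.66423652 0.09187142 0.30833495] [0.63982277 0.07562781 0.29841792] [0.67755641 0.10835717 0.53471391]
normal [-0.85405668 -0.07318835 -0.51500549] [0.65868959 0.09199249 0.41656591]
[0.6717 0.092  0.322 ] s5c [366. 321.] w5c [385. 147.]
[0.6812 0.0927 0.357 ] s5c [394. 274.] w5c [386. -26.]
[0.6727 0.0921 0.352 ] s5c [376. 270.] w5c [386.  86.]
[0.6029 0.0868 0.361 ] s5c [244. 153.] w5c [385. 806.]
5 [0.6756 0.0933 0.3632]
10 [0.6734 0.0931 0.3637]
20 [0.6688 0.0928 0.3668]
40 [0.6607 0.0922 0.3656]
60 [0.652  0.0915 0.3669]
80 [0.6431 0.0909 0.3671]
```

Call:
{"op": "arm_command", "data": {"targets": [[0, 0, 0.5, 0, 0], [-0.3, 0, 1.2, 0, 0], [-0.7, 0, 2.0, 0, 0], [-0.7, 0, 2.0, 0, 0]]}}

```text
time: 9.1
position: [0.5495, 0.0833, 0.3228]
tool_rot: [0.999, 0.037, -0.001, -0.0]
ft_force: [-0.1, -0.5, -2.0]
grip_width: 0.0184
```

Run:
```python
from h import *; from rig import robot
plan(robot.get_obs(),[0.5505,0.0832,0.323],4.3)
p,d=snap(robot,"wrist","w6"); crop(p,180,0,340,90,5,"w6c"); p,d=snap(robot,"scene","s6"); crop(p,270,150,370,225,8,"s6c")
```

```text
pos [0.5495 0.0833 0.3228] yaw 4.29 shift cm [ 0.1   0.01 -0.02] spin -0.0 F [-0.1 -0.5 -2. ] t 9.1 w 0.0184
```

View pics/w6c.png

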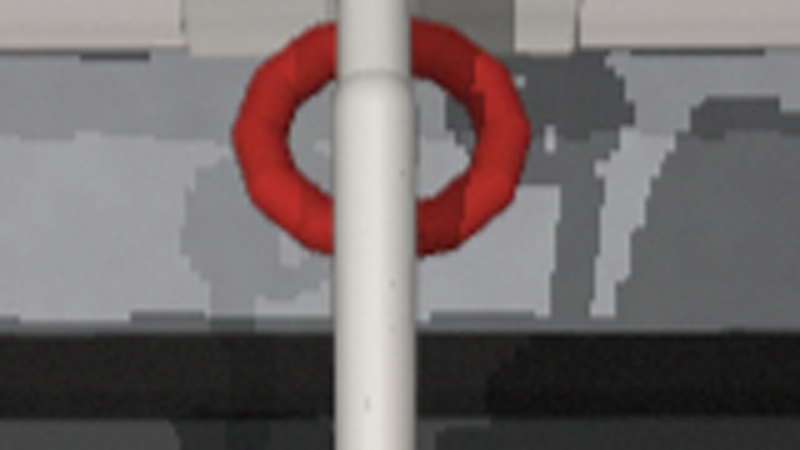

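View pics/s6c.png

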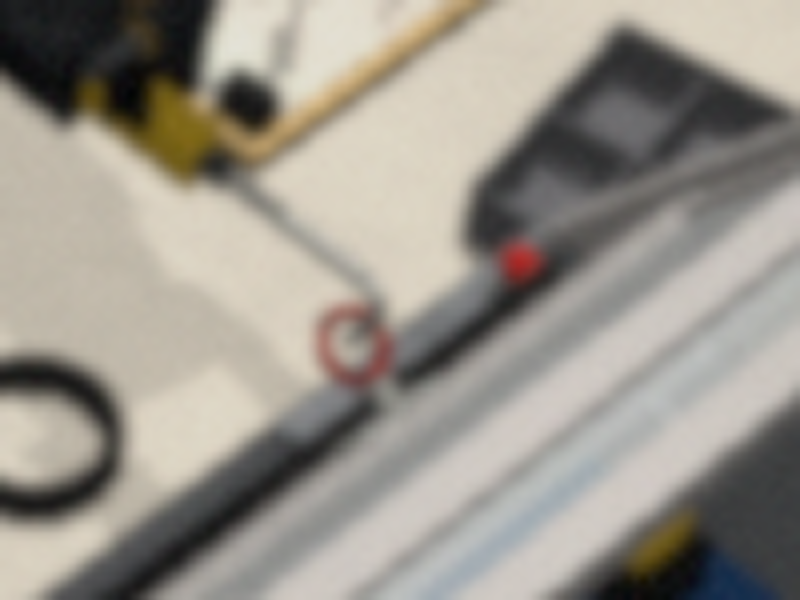

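Call:
{"op": "arm_command", "data": {"targets": [[-0.2, 0, 0.4, 0, 0], [-0.4, 0, 0.8, 0, 0], [-0.6, 0, 1.3, 0, 0], [-0.7, 0, 1.6, 0, 0], [-0.7, 0, 1.6, 0, 0]]}}

```text
time: 9.82
position: [0.5434, 0.0827, 0.3075]
tool_rot: [0.999, 0.037, -0.0, -0.0]
ft_force: [0.4, -0.5, -1.2]
grip_width: 0.0183
```

Run:
```python
from h import *; from rig import robot
plan(robot.get_obs(),[0.5435,0.0832,0.307],4.3)
p,d=snap(robot,"wrist","w7"); crop(p,180,0,340,90,5,"w7c"); p,d=snap(robot,"scene","s7"); crop(p,270,150,370,225,8,"s7c")
```

```text
pos [0.5434 0.0827 0.3075] yaw 4.29 shift cm [ 0.01 -0.05  0.05] spin -0.0 F [ 0.4 -0.5 -1.2] t 9.82 w 0.0183
```

View pics/w7c.png

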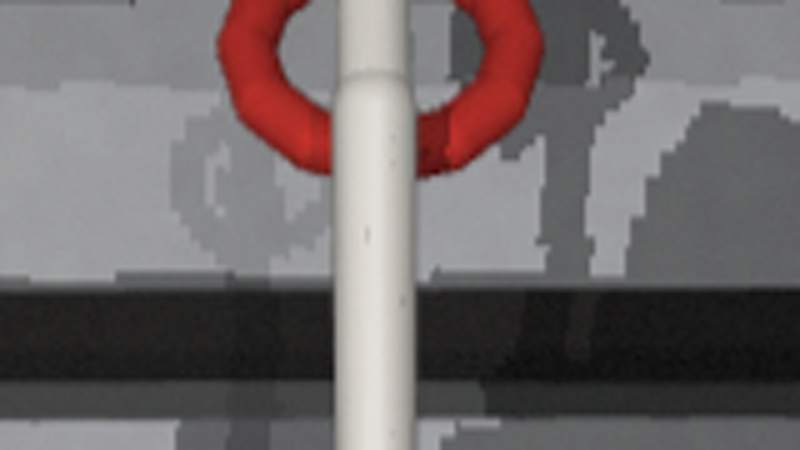

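View pics/s7c.png

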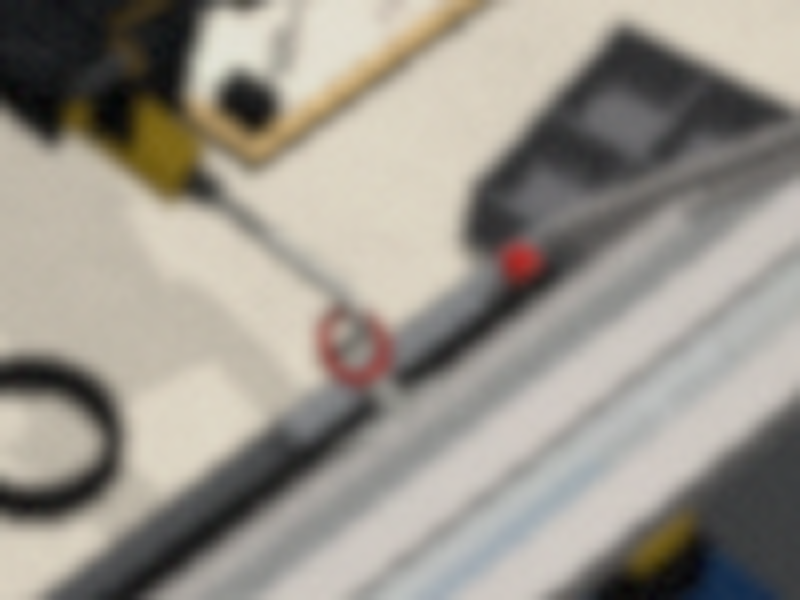

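Call:
{"op": "arm_command", "data": {"targets": [[-0.2, 0, 0.3, 0, 0], [-0.5, 0, 0.65, 0, 0], [-0.8, 0, 1.05, 0, 0], [-1.1, 0, 1.45, 0, 0], [-1.4, 0, 1.9, 0, 0]]}}

```text
time: 10.55
position: [0.5315, 0.0816, 0.2894]
tool_rot: [0.999, 0.037, 0.002, 0.0]
ft_force: [4.4, 0.3, -1.0]
grip_width: 0.018
```

Run:
```python
from h import *; from rig import robot
plan(robot.get_obs(),[0.5435,0.0832,0.307],4.3)
p,d=snap(robot,"scene","s8"); crop(p,270,150,370,225,8,"s8c")
```

```text
pos [0.5315 0.0816 0.2894] yaw 4.28 shift cm [ 1.22 -0.07 -1.75] spin -0.0 F [ 4.4  0.3 -1. ] t 10.55 w 0.018
```

View pics/s8c.png

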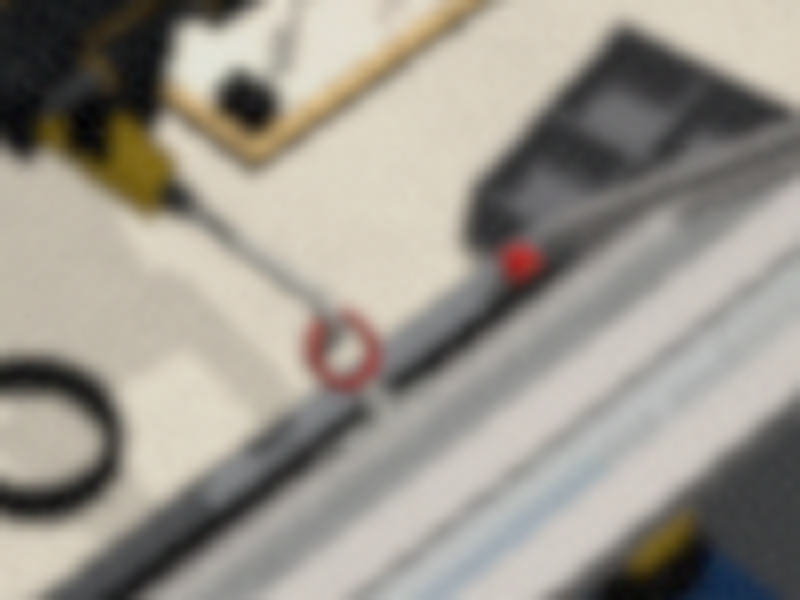

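Call:
{"op": "arm_command", "data": {"targets": [[-0.1, 0, 0.35, 0, 0], [-0.3, 0, 0.8, 0, 0], [-0.6, 0, 1.2, 0, 0], [-0.9, 0, 1.6, 0, 0], [-1.2, 0, 2.0, 0, 0]]}}

```text
time: 11.22
position: [0.5175, 0.0807, 0.2686]
tool_rot: [0.999, 0.037, 0.0, 0.0]
ft_force: [3.8, 0.2, 0.1]
grip_width: 0.0181
```

Run:
```python
from h import *; from rig import robot
plan(robot.get_obs(),[0.5435,0.0832,0.307],4.3)
p,d=snap(robot,"scene","s9"); crop(p,270,150,370,225,8,"s9c"); p,d=snap(robot,"wrist","w9"); crop(p,180,0,340,90,5,"w9c")
```

```text
pos [0.5175 0.0807 0.2686] yaw 4.29 shift cm [ 2.61 -0.05 -3.84] spin -0.0 F [3.8 0.2 0.1] t 11.22 w 0.0181
```

View pics/s9c.png

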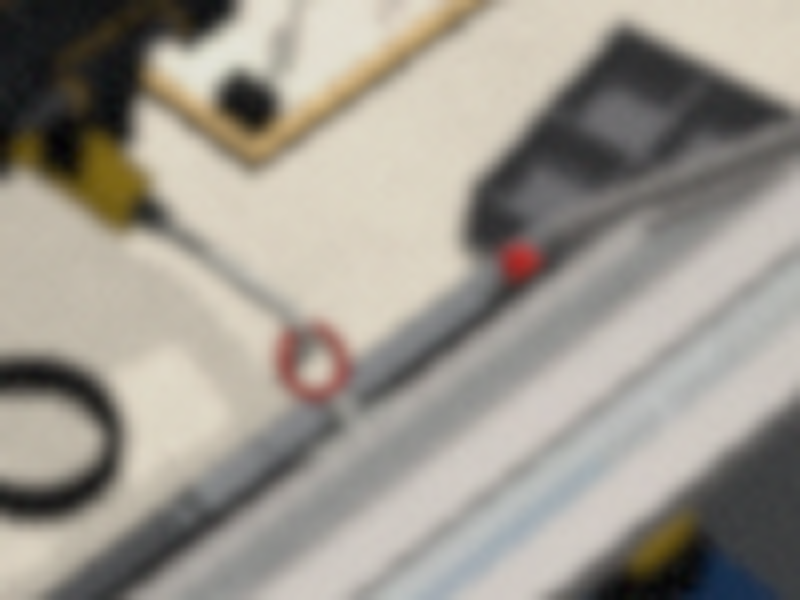

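View pics/w9c.png

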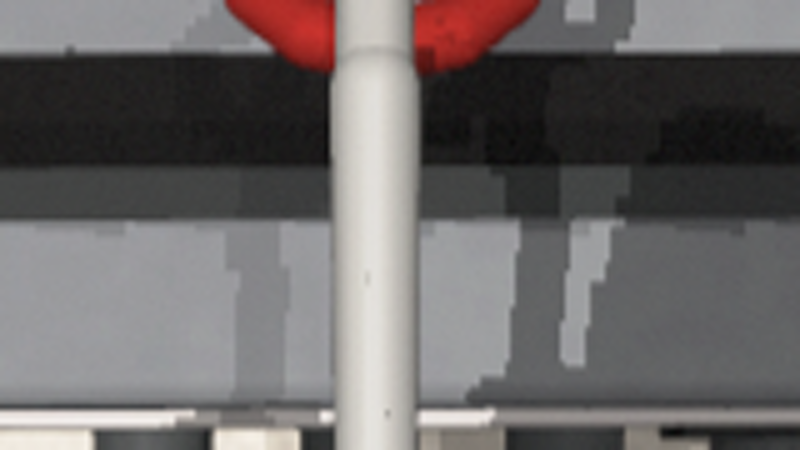

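```bash
cat >> h.py <<'E'
def sash_from_scene(p,K,E):
    y=np.radians(4.3); u=np.array([np.cos(y),np.sin(y),0]); R0=np.array([.665,.0921,.3045]); dr=-.588*u-np.array([0,0,.809])
    hsv=cv2.cvtColor(p,cv2.COLOR_RGB2HSV); m=((hsv[...,0]<8)|(hsv[...,0]>170))&(hsv[...,1]>75)
    best=None
    for s in np.arange(-.01,.12,.0005):
        q=w2px(R0+s*dr,K,E); sc=0
        xs=np.array([w2px(R0+s*dr+.014*(np.cos(a)*np.array([-np.sin(y),np.cos(y),0])+np.sin(a)*(.809*u-np.array([0,0,.588]))),K,E) for a in np.linspace(0,6.28,48)])
        mf=cv2.GaussianBlur(m.astype(np.float32),(0,0),.7)
        sc=np.mean([mf[int(round(b)),int(round(a))] for a,b in xs])
        if best is None or sc>best[0]: best=(sc,s,q)
    return best
E
python3 - <<'E'
from h import *
for n in ["s7","s8","s9"]:
    p,d,K,E=load(n); b=sash_from_scene(p,K,E); print(n,b[0].round(2),"s moved",b[1].round(4),((b[2]-[270,150])*8).round())
E
```

```text
s7 0.48 s moved -0.001 [351. 340.]
s8 0.52 s moved 0.007 [340. 344.]
s9 0.56 s moved 0.032 [307. 356.]
```

Call:
{"op": "arm_command", "data": {"targets": [[-0.2, 0, 0.4, 0, 0], [-0.4, 0, 0.7, 0, 0], [-0.6, 0, 1.0, 0, 0], [-0.85, 0, 1.4, 0, 0], [-1.1, 0, 1.7, 0, 0]]}}

```text
time: 11.95
position: [0.5066, 0.0799, 0.2516]
tool_rot: [0.999, 0.037, -0.0, 0.0]
ft_force: [3.3, 1.1, 1.8]
grip_width: 0.0177
```

```bash
cat > chk.py <<'E'
import sys
from h import *; from rig import robot
k=sys.argv[1]
o=robot.get_obs(); plan(o,[0.5435,0.0832,0.307],4.3)
p,d=snap(robot,"scene","s"+k); crop(p,250,150,350,225,8,"s"+k+"c"); K,E=robot.camera_model("scene")["mtx"],robot.camera_model("scene")["extrinsics"]
b=sash_from_scene(p,K,E); print("score",b[0].round(2),"moved",b[1].round(4))
p,d,K,E=(lambda pd,c:(pd[0],pd[1],c["mtx"],c["extrinsics"]))(snap(robot,"wrist","w"+k),robot.camera_model("wrist"))
P=np.array([px2w(255,v,d[v,255],K,E) for v in range(30,160,4)]); f=np.polyfit(np.hypot(P[:,0],P[:,1]),P[:,2],1)
print("rod pitch deg",np.degrees(np.arctan(f[0])).round(2),"resid",np.abs(P[:,2]-np.polyval(f,np.hypot(P[:,0],P[:,1]))).max().round(4),"z at 60mm",P[len(P)//2].round(4))
E
python3 chk.py 10
```

```text
pos [0.5066 0.0799 0.2516] yaw 4.28 shift cm [ 3.71 -0.06 -5.54] spin -0.0 F [3.3 1.1 1.8] t 11.95 w 0.0177
score 0.53 moved 0.051
rod pitch deg 4.53 resid 0.0016 z at 60mm [0.5855 0.0866 0.2815]
```

Call:
{"op": "arm_command", "data": {"targets": [[-0.12, 0, 0.2, 0, 0], [-0.25, 0, 0.4, 0, 0], [-0.4, 0, 0.6, 0, 0], [-0.5, 0, 0.75, 0, 0], [-0.65, 0, 0.95, 0, 0]]}}

```text
time: 12.68
position: [0.5004, 0.0794, 0.2423]
tool_rot: [0.999, 0.037, 0.0, -0.0]
ft_force: [2.0, -0.2, 1.3]
grip_width: 0.0181
```

Call:
{"op": "arm_command", "data": {"targets": [[-0.12, 0, 0.2, 0, 0], [-0.25, 0, 0.4, 0, 0], [-0.4, 0, 0.6, 0, 0]]}}

```text
time: 13.05
position: [0.4968, 0.0791, 0.2364]
tool_rot: [0.999, 0.037, 0.001, 0.0]
ft_force: [3.8, -0.0, 0.6]
grip_width: 0.0181
```

```bash
python3 chk.py 11
```

```text
pos [0.4968 0.0791 0.2364] yaw 4.28 shift cm [ 4.69 -0.06 -7.06] spin -0.0 F [ 3.8 -0.   0.6] t 13.05 w 0.0181
score 0.55 moved 0.0685
rod pitch deg 8.41 resid 0.1555 z at 60mm [0.5765 0.0858 0.2681]
```

Call:
{"op": "arm_command", "data": {"targets": [[-0.12, 0, 0.17, 0, 0], [-0.24, 0, 0.33, 0, 0], [-0.35, 0, 0.5, 0, 0]]}}

```text
time: 13.52
position: [0.4963, 0.079, 0.2324]
tool_rot: [0.999, 0.037, 0.004, -0.0]
ft_force: [8.0, 0.7, 1.5]
grip_width: 0.0182
```

Call:
{"op": "arm_command", "data": {"targets": [[-0.12, 0, 0.17, 0, 0], [-0.24, 0, 0.33, 0, 0], [-0.35, 0, 0.5, 0, 0]]}}

```text
time: 13.9
position: [0.4958, 0.0787, 0.2283]
tool_rot: [0.999, 0.037, 0.007, 0.0]
ft_force: [11.6, 1.4, 2.0]
grip_width: 0.018
```

Call:
{"op": "arm_command", "data": {"targets": [[0, 0, 0.2, 0, 0], [0, 0, 0.4, 0, 0], [0, 0, 0.4, 0, 0]]}}

```text
time: 14.28
position: [0.4954, 0.0786, 0.2241]
tool_rot: [0.999, 0.037, 0.007, 0.0]
ft_force: [10.6, 1.5, 1.9]
grip_width: 0.0179
```

```bash
python3 chk.py 12
```

```text
pos [0.4954 0.0786 0.2241] yaw 4.26 shift cm [ 4.95 -0.09 -8.22] spin -0.001 F [10.6  1.5  1.9] t 14.28 w 0.0179
score 0.54 moved 0.069
rod pitch deg 11.86 resid 0.001 z at 60mm [0.5747 0.0852 0.2628]
```

View pics/s12c.png

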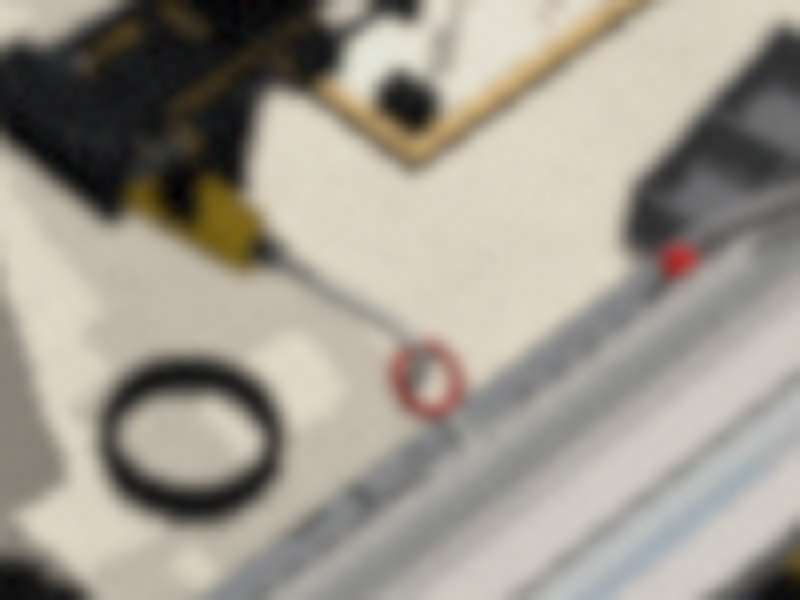

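View pics/w12.png

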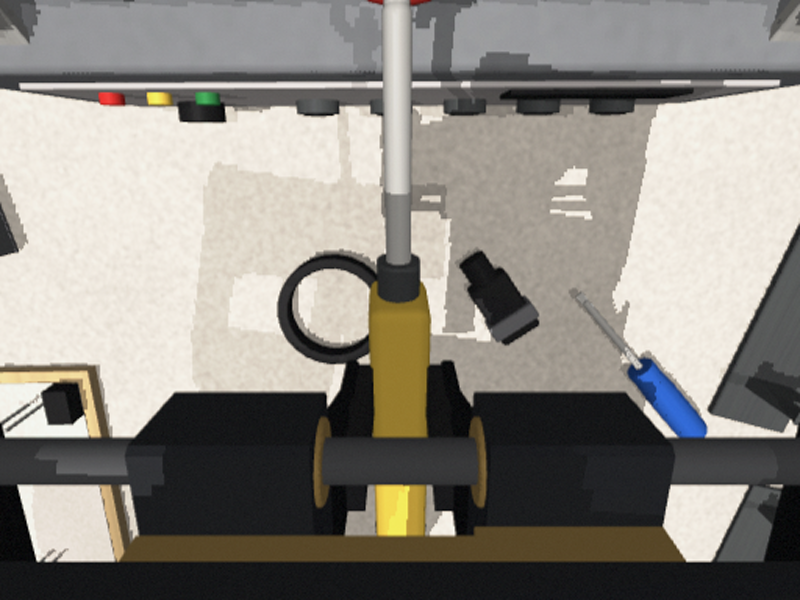

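Call:
{"op": "arm_command", "data": {"targets": [[0.2, 0, 0.5, 0, 0], [0.4, 0, 1.0, 0, 0], [0.6, 0, 1.5, 0, 0], [0.8, 0, 2.0, 0, 0], [0.9, 0, 2.5, 0, 0]]}}

```text
time: 15.0
position: [0.4987, 0.0793, 0.1971]
tool_rot: [0.999, 0.037, 0.0, -0.0]
ft_force: [5.2, 1.2, 1.3]
grip_width: 0.017
```

```bash
python3 chk.py 13
```

```text
pos [0.4987 0.0793 0.1971] yaw 4.29 shift cm [  4.5   -0.05 -10.99] spin -0.0 F [5.2 1.2 1.3] t 15.0 w 0.017
score 0.51 moved 0.069
rod pitch deg 26.0 resid 0.0012 z at 60mm [0.5788 0.0859 0.2548]
```

Call:
{"op": "arm_command", "data": {"targets": [[-0.1, 0, 0.2, 0, 0], [-0.2, 0, 0.4, 0, 0], [-0.3, 0, 0.6, 0, 0]]}}

```text
time: 15.48
position: [0.4998, 0.079, 0.1926]
tool_rot: [0.999, 0.037, 0.005, 0.0]
ft_force: [11.2, 0.8, 4.0]
grip_width: 0.0168
```

Call:
{"op": "arm_command", "data": {"targets": [[-0.12, 0, 0.15, 0, 0], [-0.24, 0, 0.3, 0, 0], [-0.24, 0, 0.3, 0, 0]]}}

```text
time: 15.85
position: [0.4998, 0.0787, 0.1905]
tool_rot: [0.999, 0.037, 0.008, 0.0]
ft_force: [11.4, 1.9, 3.6]
grip_width: 0.017
```

```bash
python3 chk.py 14
```

```text
pos [0.4998 0.0787 0.1905] yaw 4.26 shift cm [  4.56  -0.11 -11.58] spin -0.001 F [11.4  1.9  3.6] t 15.85 w 0.017
score 0.55 moved 0.069
rod pitch deg 29.28 resid 0.0014 z at 60mm [0.5791 0.0853 0.253 ]
```

View pics/s14c.png

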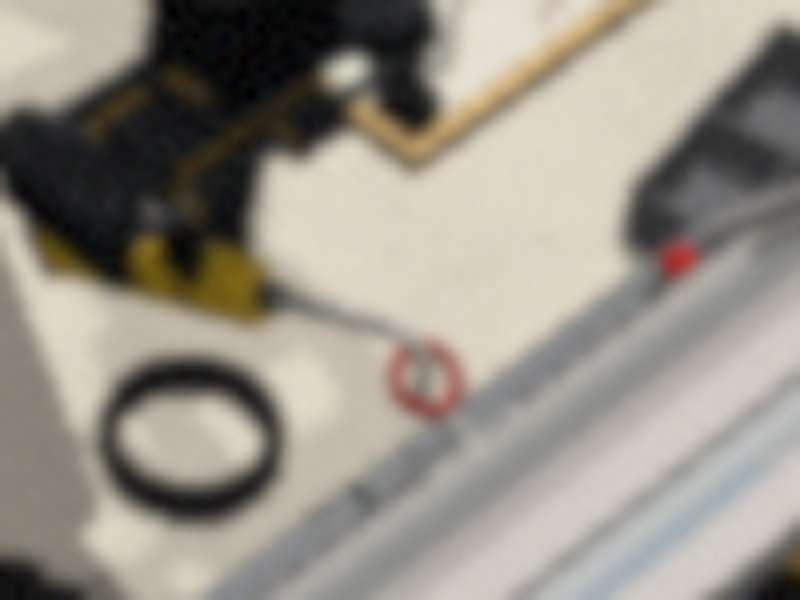

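Call:
{"op": "arm_command", "data": {"targets": [[0.1, 0, 0.4, 0, 0], [0.2, 0, 0.8, 0, 0], [0.2, 0, 1.2, 0, 0], [0.2, 0, 1.5, 0, 0]]}}

```text
time: 16.45
position: [0.5045, 0.0788, 0.1764]
tool_rot: [0.999, 0.037, 0.01, 0.0]
ft_force: [14.6, 1.0, 7.8]
grip_width: 0.0161
```

```bash
python3 chk.py 15
```

```text
pos [0.5045 0.0788 0.1764] yaw 4.24 shift cm [  4.19  -0.13 -12.97] spin -0.001 F [14.6  1.   7.8] t 16.45 w 0.0161
score 0.53 moved 0.07
rod pitch deg 36.06 resid 0.0016 z at 60mm [0.583  0.0853 0.2521]
```

Call:
{"op": "arm_command", "data": {"targets": [[0.1, 0, 0.2, 0, 0], [0.1, 0, 0.4, 0, 0], [0.1, 0, 0.4, 0, 0]]}}

```text
time: 16.92
position: [0.5056, 0.0788, 0.1726]
tool_rot: [0.999, 0.037, 0.01, 0.0]
ft_force: [14.3, 2.5, 6.7]
grip_width: 0.0157
```

```bash
python3 chk.py 16
python3 - <<'E'
from h import *
for k in ["s11","s12","s14","s16"]:
    p,d,K,E=load(k); crop(p,285,170,335,220,8,k+"z")
a=np.hstack([cv2.imread(f"pics/{k}z.png") for k in ["s11","s16"]]); cv2.imwrite("pics/cmp16.png",a)
E
```

```text
pos [0.5056 0.0788 0.1726] yaw 4.25 shift cm [  4.09  -0.13 -13.36] spin -0.001 F [14.3  2.5  6.7] t 16.93 w 0.0157
score 0.46 moved 0.07
rod pitch deg 39.33 resid 0.1123 z at 60mm [0.5844 0.0854 0.2505]
```

View pics/cmp16.png

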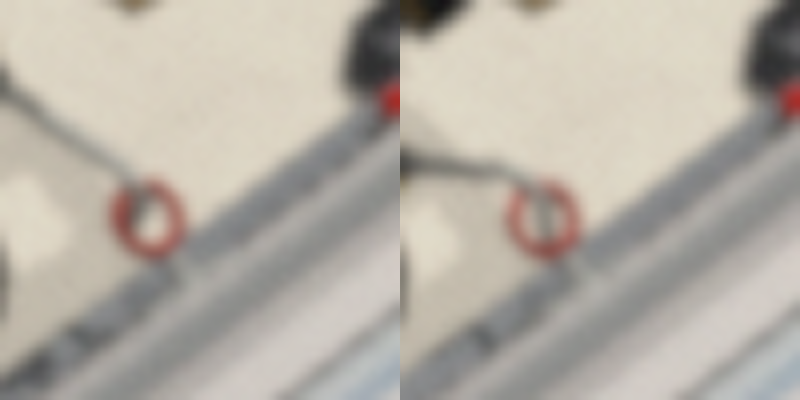

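Call:
{"op": "arm_command", "data": {"targets": [[-0.06, 0, 0.12, 0, 0], [-0.12, 0, 0.24, 0, 0], [-0.12, 0, 0.24, 0, 0]]}}

```text
time: 17.4
position: [0.4987, 0.0789, 0.1683]
tool_rot: [0.999, 0.037, 0.004, 0.0]
ft_force: [8.4, 1.2, 3.5]
grip_width: 0.016
```

```bash
python3 chk.py 17
python3 - <<'E'
from h import *
for k in ["s16","s17"]:
    p,d,K,E=load(k); crop(p,285,170,335,220,8,k+"z")
a=np.hstack([cv2.imread(f"pics/{k}z.png") for k in ["s16","s17"]]); cv2.imwrite("pics/cmp17.png",a)
E
```

```text
pos [0.4987 0.0789 0.1683] yaw 4.28 shift cm [  4.62  -0.08 -13.83] spin -0.0 F [8.4 1.2 3.5] t 17.4 w 0.016
score 0.55 moved 0.079
rod pitch deg 36.86 resid 0.0014 z at 60mm [0.5785 0.0855 0.2441]
```

View pics/cmp17.png

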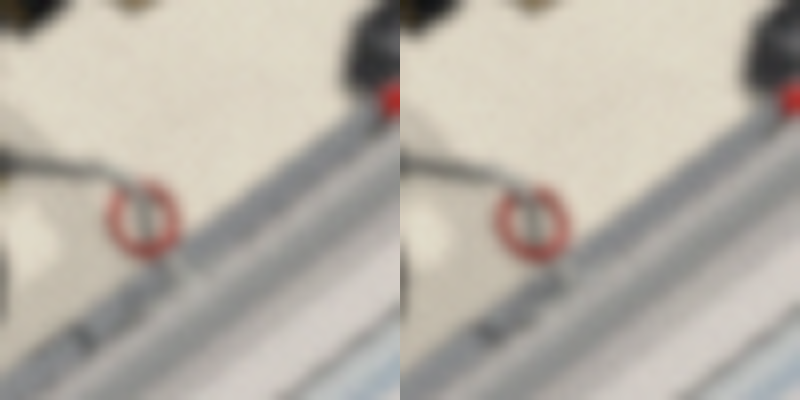

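View pics/w17.png

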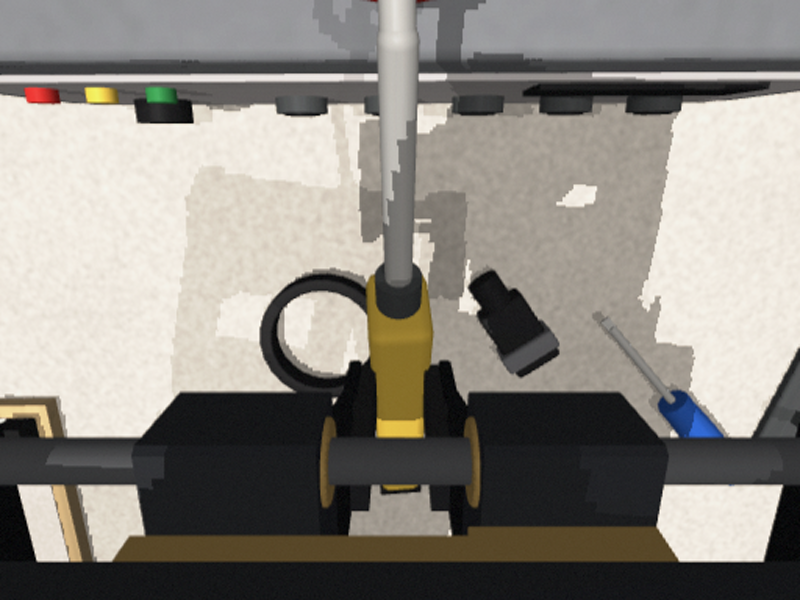

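Call:
{"op": "arm_command", "data": {"targets": [[-0.1, 0, 0.15, 0, 0], [-0.2, 0, 0.3, 0, 0], [-0.2, 0, 0.3, 0, 0]]}}

```text
time: 17.88
position: [0.4991, 0.0787, 0.166]
tool_rot: [0.999, 0.037, 0.007, 0.0]
ft_force: [10.7, 1.6, 4.9]
grip_width: 0.0158
```

```bash
python3 chk.py 18
```

```text
pos [0.4991 0.0787 0.166 ] yaw 4.26 shift cm [  4.66  -0.11 -14.04] spin -0.001 F [10.7  1.6  4.9] t 17.88 w 0.0158
score 0.54 moved 0.08
rod pitch deg 37.28 resid 0.0017 z at 60mm [0.5785 0.0853 0.2447]
```

Call:
{"op": "arm_command", "data": {"targets": [[-0.2, 0, -0.4, 0, 0], [-0.4, 0, -0.8, 0, 0], [-0.6, 0, -1.2, 0, 0]], "newtons": 50}}

```text
time: 18.35
position: [0.4936, 0.0783, 0.1782]
tool_rot: [0.999, 0.037, 0.008, 0.0]
ft_force: [12.6, 2.2, 4.6]
grip_width: 0.0166
```

Call:
{"op": "arm_command", "data": {"targets": [[-0.1, 0, -0.5, 0, 0], [-0.25, 0, -1.0, 0, 0], [-0.4, 0, -1.5, 0, 0]], "newtons": 50}}

```text
time: 18.73
position: [0.4893, 0.0781, 0.1929]
tool_rot: [0.999, 0.037, 0.007, 0.0]
ft_force: [13.1, 1.9, 2.0]
grip_width: 0.0172
```

```bash
python3 chk.py 19
```

```text
pos [0.4893 0.0781 0.1929] yaw 4.27 shift cm [  5.6   -0.1  -11.33] spin -0.001 F [13.1  1.9  2. ] t 18.73 w 0.0172
score 0.55 moved 0.079
rod pitch deg 23.15 resid 0.0016 z at 60mm [0.5686 0.0847 0.2471]
```

View pics/w19.png

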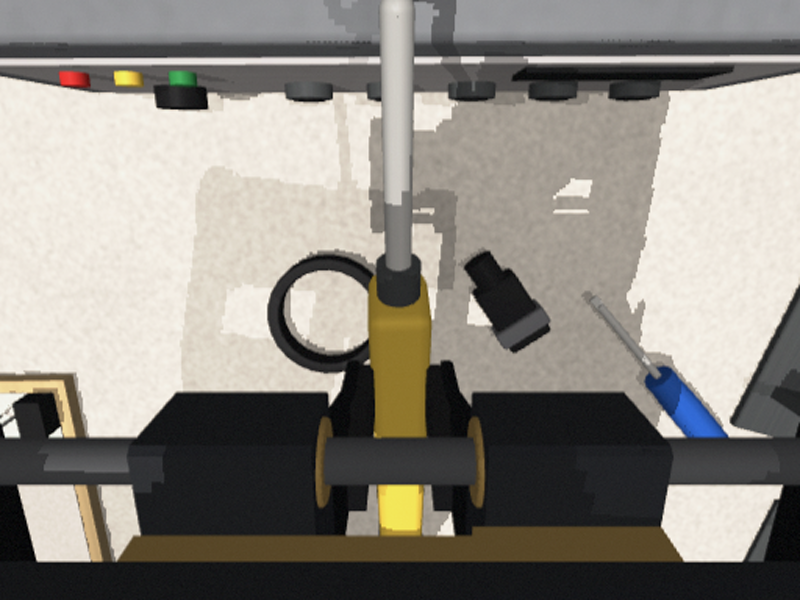

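Works: the pole is levelling (pitch 23°) and the sash is staying put. I'll carry on up, with less backward movement.

Call:
{"op": "arm_command", "data": {"targets": [[0.1, 0, -0.5, 0, 0], [0.1, 0, -1.0, 0, 0], [0.1, 0, -1.5, 0, 0]], "newtons": 50}}

```text
time: 19.2
position: [0.487, 0.0784, 0.2066]
tool_rot: [0.999, 0.037, 0.003, -0.0]
ft_force: [9.4, 0.9, 0.4]
grip_width: 0.0177
```

Call:
{"op": "arm_command", "data": {"targets": [[0, 0, -0.5, 0, 0], [0, 0, -1.0, 0, 0], [0, 0, -1.5, 0, 0]], "newtons": 50}}

```text
time: 19.58
position: [0.4861, 0.0782, 0.2209]
tool_rot: [0.999, 0.037, 0.002, -0.0]
ft_force: [9.9, 1.4, -3.3]
grip_width: 0.0186
```

```bash
python3 chk.py 20
```

```text
pos [0.4861 0.0782 0.2209] yaw 4.27 shift cm [ 5.8  -0.07 -8.58] spin -0.001 F [ 9.9  1.4 -3.3] t 19.57 w 0.0186
score 0.51 moved 0.079
rod pitch deg 10.58 resid 0.0012 z at 60mm [0.5659 0.0849 0.2566]
```

Call:
{"op": "arm_command", "data": {"targets": [[0, 0, -0.4, 0, 0], [0, 0, -0.8, 0, 0], [0.5, 0, -0.8, 0, 0], [0.8, 0, -0.8, 0, 0]], "newtons": 60}}

```text
time: 20.18
position: [0.4882, 0.0788, 0.2272]
tool_rot: [0.999, 0.037, -0.004, -0.0]
ft_force: [-1.3, -0.3, -1.6]
grip_width: 0.0173
```

```bash
python3 chk.py 21
```

```text
pos [0.4882 0.0788 0.2272] yaw 4.3 shift cm [ 5.47 -0.03 -8.03] spin -0.0 F [-1.3 -0.3 -1.6] t 20.18 w 0.0173
score 0.54 moved 0.077
rod pitch deg 16.13 resid 0.1479 z at 60mm [0.5693 0.0855 0.265 ]
```

View pics/s21c.png

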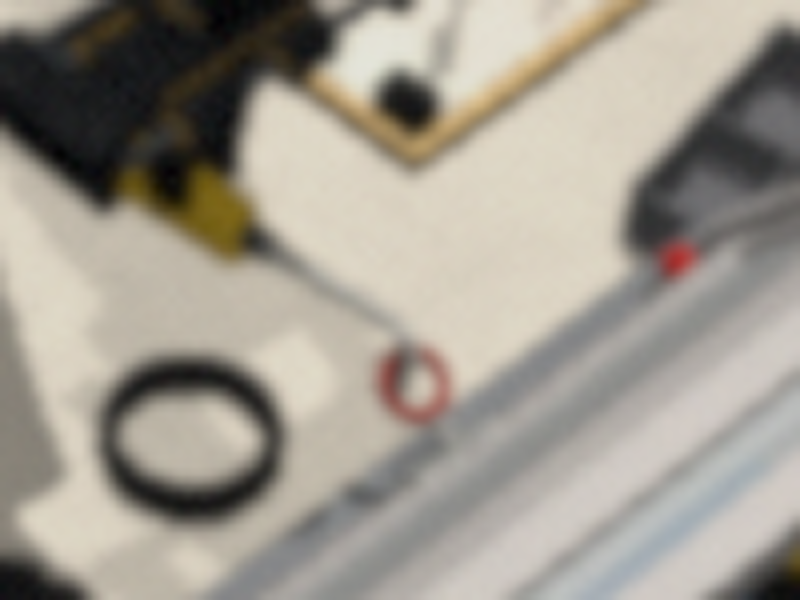

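View pics/w21.png

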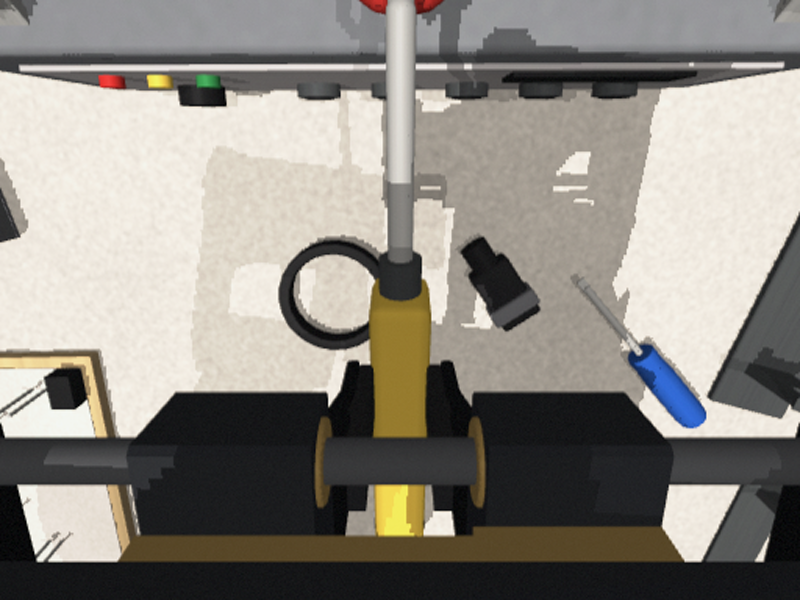

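Call:
{"op": "arm_command", "data": {"targets": [[0.15, 0, -0.5, 0, 0], [0.3, 0, -1.0, 0, 0], [0.4, 0, -1.5, 0, 0]]}}

```text
time: 20.65
position: [0.4958, 0.0791, 0.2445]
tool_rot: [0.999, 0.037, 0.0, 0.0]
ft_force: [-0.4, -0.6, -1.8]
grip_width: 0.0173
```

```bash
sed -i 's/range(30,160,4)/range(50,140,4)/' chk.py; python3 chk.py 22
```

```text
pos [0.4958 0.0791 0.2445] yaw 4.29 shift cm [ 4.79 -0.05 -6.25] spin -0.0 F [-0.4 -0.6 -1.8] t 20.65 w 0.0173
score 0.39 moved 0.077
rod pitch deg 12.08 resid 0.0015 z at 60mm [0.5761 0.0857 0.2826]
```

View pics/s22c.png

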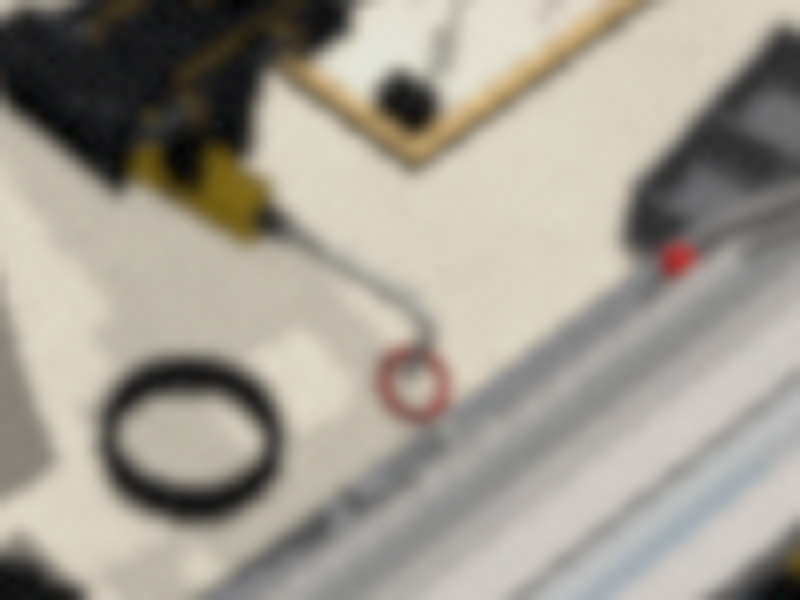

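Call:
{"op": "arm_command", "data": {"targets": [[0.15, 0, -0.5, 0, 0], [0.3, 0, -1.2, 0, 0], [0.5, 0, -2.0, 0, 0], [0.5, 0, -4, 0, 0], [0.5, 0, -7, 0, 0]]}}

```text
time: 21.38
position: [0.5002, 0.0795, 0.3142]
tool_rot: [0.999, 0.037, -0.001, -0.0]
ft_force: [-0.4, -0.3, -1.3]
grip_width: 0.0176
```

```bash
python3 chk.py 23
```

```text
pos [0.5002 0.0795 0.3142] yaw 4.28 shift cm [ 4.35 -0.04  0.71] spin -0.0 F [-0.4 -0.3 -1.3] t 21.38 w 0.0176
score 0.63 moved 0.08
rod pitch deg 11.61 resid 0.0013 z at 60mm [0.5829 0.086  0.3556]
```

View pics/s23c.png

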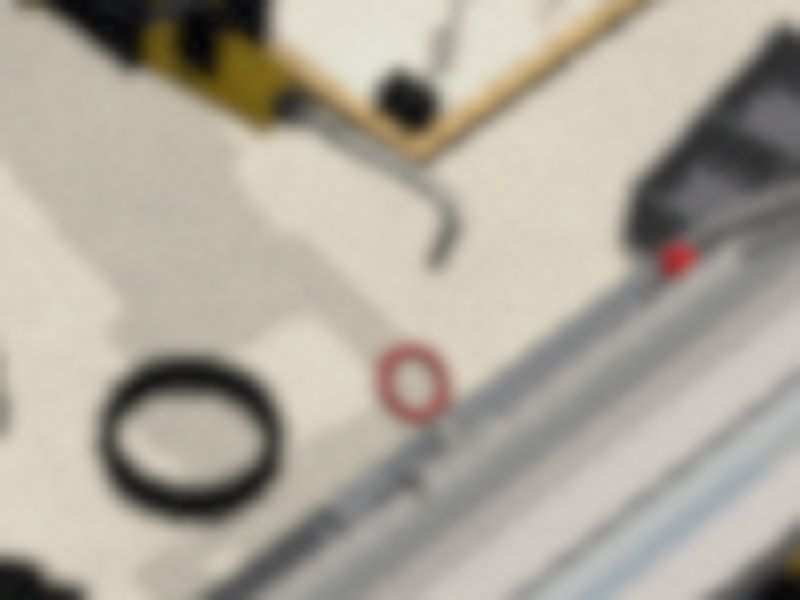

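View pics/w23.png

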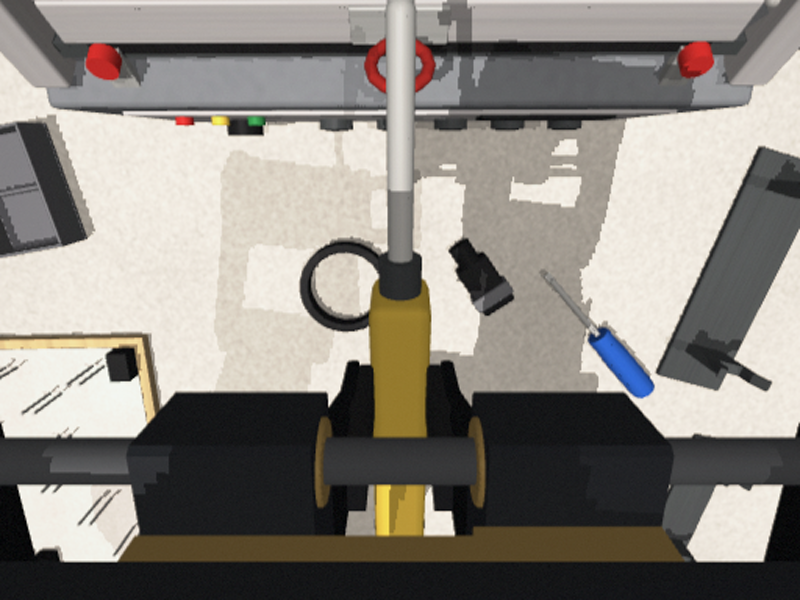

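Run:
```python
from h import *; from rig import robot
for k in ["w3","w23"]:
    p,d,K,E=load(k)
    for v in range(165,205,2):
        print(k,v,px2w(255,v,d[v,255],K,E).round(4),p[v,255])
plan(robot.get_obs(),[0.5045,-0.2647,0.314],-10.9)
```

```text
w3 165 [ 0.5498 -0.273   0.141 ] [140 139 134]
w3 167 [ 0.5488 -0.2728  0.1411] [139 136 132]
w3 169 [ 0.548  -0.2727  0.1422] [87 86 84]
w3 171 [ 0.5475 -0.2726  0.1444] [57 58 57]
w3 173 [ 0.5464 -0.2723  0.1441] [57 58 58]
w3 175 [ 0.5456 -0.2722  0.1448] [59 59 60]
w3 177 [ 0.5444 -0.272   0.1443] [59 60 60]
w3 179 [ 0.5433 -0.2717  0.1441] [57 57 59]
w3 181 [ 0.5425 -0.2716  0.145 ] [45 46 47]
w3 183 [ 0.5413 -0.2714  0.1444] [45 45 46]
w3 185 [ 0.5402 -0.2711  0.1443] [46 47 47]
w3 187 [ 0.5392 -0.2709  0.1444] [46 45 47]
w3 189 [ 0.5383 -0.2708  0.1448] [45 46 46]
w3 191 [ 0.5371 -0.2705  0.1445] [47 48 48]
w3 193 [ 0.5362 -0.2704  0.145 ] [105  87  40]
w3 195 [ 0.536  -0.2703  0.1478] [127 103  38]
w3 197 [ 0.5355 -0.2702  0.1493] [139 114  43]
w3 199 [ 0.5346 -0.27    0.1501] [150 123  45]
w3 201 [ 0.5339 -0.2699  0.151 ] [151 124  45]
w3 203 [ 0.5326 -0.2696  0.1501] [153 124  46]
w23 165 [0.5491 0.0836 0.3489] [131 129 124]
w23 167 [0.5485 0.0835 0.3505] [115 113 108]
w23 169 [0.5478 0.0835 0.3518] [37 37 37]
w23 171 [0.5469 0.0834 0.3526] [44 43 44]
w23 173 [0.5462 0.0833 0.3536] [46 46 47]
w23 175 [0.5449 0.0832 0.3524] [45 44 46]
w23 177 [0.5439 0.0832 0.3524] [43 46 46]
w23 179 [0.5426 0.0831 0.3513] [45 45 45]
w23 181 [0.5417 0.083  0.3519] [45 46 45]
w23 183 [0.5407 0.0829 0.3519] [44 44 46]
w23 185 [0.5393 0.0828 0.3506] [44 44 43]
w23 187 [0.5384 0.0828 0.3509] [43 45 45]
w23 189 [0.5373 0.0827 0.3506] [45 45 46]
w23 191 [0.5363 0.0826 0.3508] [45 46 46]
w23 193 [0.5355 0.0825 0.3515] [123 102  40]
w23 195 [0.535  0.0825 0.3534] [132 108  41]
w23 197 [0.5344 0.0825 0.3548] [140 114  41]
w23 199 [0.5334 0.0824 0.3549] [149 122  45]
w23 201 [0.5332 0.0824 0.3574] [154 125  47]
w23 203 [0.5314 0.0822 0.3552] [152 125  47]
pos [0.5034 0.0794 0.3175] yaw 4.29 shift cm [-2.47 34.32  0.36] spin 0.265 F [ 1.3  0.5 -0.9] t 21.48 w 0.0179
```

Call:
{"op": "arm_command", "data": {"targets": [[-2, 5, 0, 0.03, 0], [-2.5, 11, 0, 0.1, 0], [-2.5, 17, 0, 0.16, 0], [-2.5, 23, 0, 0.22, 0], [-2.5, 28, 0, 0.265, 0]]}}

```text
time: 22.1
position: [0.4963, -0.2037, 0.3129]
tool_rot: [0.995, -0.096, -0.0, -0.0]
ft_force: [0.7, 1.0, -2.0]
grip_width: 0.0176
```

Run:
```python
from h import *; from rig import robot
plan(robot.get_obs(),[0.5023,-0.2644,0.16],-10.9)
```

```text
pos [ 0.4963 -0.2037  0.3129] yaw -11.05 shift cm [ 1.77  5.84 15.28] spin -0.003 F [ 0.7  1.  -2. ] t 22.1 w 0.0176
```

Call:
{"op": "arm_command", "data": {"targets": [[1, 4, 2, 0, 0], [1.7, 5.9, 6, 0, 0], [1.7, 5.9, 11, 0, 0], [1.7, 5.9, 15.2, 0, 0], [1.7, 5.9, 15.2, 0, 0]]}}

```text
time: 22.72
position: [0.4992, -0.2605, 0.1579]
tool_rot: [0.995, -0.095, -0.004, -0.003]
ft_force: [0.6, 0.3, -1.2]
grip_width: 0.0175
```

Run:
```python
from h import *; from rig import robot
plan(robot.get_obs(),[0.5023,-0.2644,0.085],-10.9)
snap(robot,"wrist","w24")
```

```text
pos [ 0.4992 -0.2605  0.1579] yaw -10.91 shift cm [0.45 0.36 7.29] spin -0.0 F [ 0.6  0.3 -1.2] t 22.73 w 0.0175
```

View pics/w24.png

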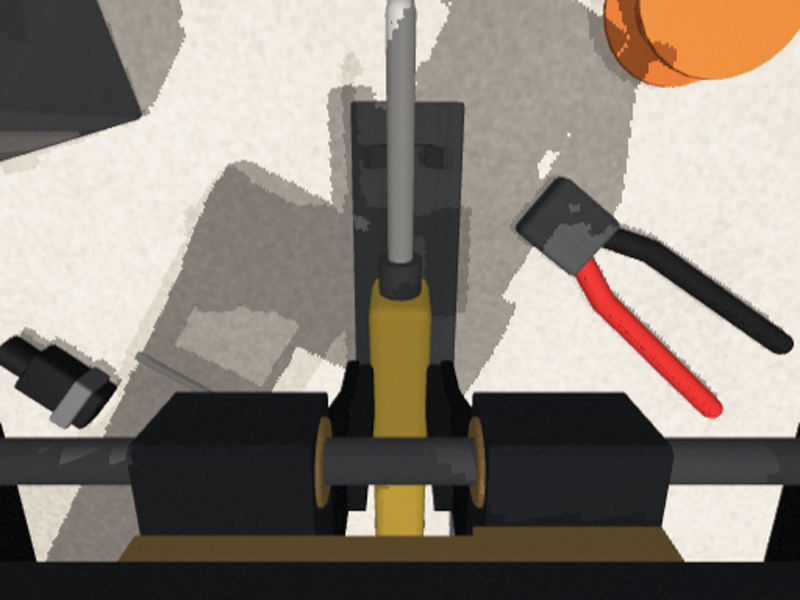

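Call:
{"op": "arm_command", "data": {"targets": [[0, 0, 0, 0, 0], [0, 0, 0, 0, 0]]}}

```text
time: 23.02
position: [0.5035, -0.2636, 0.164]
tool_rot: [0.995, -0.095, 0.002, 0.001]
ft_force: [0.1, 0.1, -1.8]
grip_width: 0.0179
```

Run:
```python
from h import *; from rig import robot
plan(robot.get_obs(),[0.5023,-0.2644,0.085],-10.9)
p,d,K,E=load("w24")
for v in (60,100,140,200,215,230): 
    print(v,px2w(255.5,v,d[v,255],K,E).round(4))
# fork features: arms of front fork
for x,y in [(383,155),(436,155),(408,103),(352,103),(464,103)]:
    u,v=C(x,y,0,0,1/.64); print("fork/plate",px2w(u,v,d[int(round(v)),int(round(u))],K,E).round(4))
```

```text
pos [ 0.5035 -0.2636  0.164 ] yaw -10.88 shift cm [-0.14  0.09  7.9 ] spin 0.0 F [ 0.1  0.1 -1.8] t 23.02 w 0.0179
60 [ 0.5917 -0.2781  0.1974]
100 [ 0.5756 -0.275   0.1943]
140 [ 0.5578 -0.2715  0.1921]
200 [ 0.5295 -0.2661  0.1947]
215 [ 0.5214 -0.2645  0.1936]
230 [ 0.5128 -0.2629  0.1924]
fork/plate [ 0.5733 -0.2656  0.0806]
fork/plate [ 0.5684 -0.2912  0.0831]
fork/plate [ 0.5891 -0.28    0.1953]
fork/plate [ 0.6045 -0.25    0.0075]
fork/plate [ 5.918e-01 -3.180e-01 -1.000e-04]
```

Call:
{"op": "arm_command", "data": {"targets": [[-0.1, 0.1, 3, 0, 0], [-0.1, 0.1, 6, 0, 0], [-0.1, 0.1, 8, 0, 0], [-0.1, 0.1, 8.9, 0, 0], [-0.1, 0.1, 8.9, 0, 0]], "newtons": 25}}

```text
time: 23.65
position: [0.5015, -0.2638, 0.0734]
tool_rot: [0.995, -0.095, 0.0, 0.0]
ft_force: [0.3, 0.2, -1.4]
grip_width: 0.0191
```

Call:
{"op": "arm_command", "data": {"targets": [[0, 0, 0.4, 0, 0], [0, 0, 0.8, 0, 0], [0, 0, 1.2, 0, 0], [0, 0, 1.6, 0, 0], [0, 0, 1.6, 0, 0]], "newtons": 15}}

```text
time: 24.28
position: [0.5009, -0.2635, 0.0566]
tool_rot: [0.995, -0.095, -0.0, -0.0]
ft_force: [0.2, 0.2, -0.9]
grip_width: 0.0195
```

Run:
```python
from h import *; from rig import robot
plan(robot.get_obs(),[0.5023,-0.2644,0.046],-10.9)
p,d=snap(robot,"wrist","w25");K,E=robot.camera_model("wrist")["mtx"],robot.camera_model("wrist")["extrinsics"]
for v in (40,60,80,100,140,200,215,230): 
    print(v,px2w(255.5,v,d[v,255],K,E).round(4))
```

```text
pos [ 0.5009 -0.2635  0.0566] yaw -10.89 shift cm [0.15 0.06 1.06] spin 0.0 F [ 0.2  0.2 -0.9] t 24.27 w 0.0195
40 [ 0.6017 -0.2824  0.089 ]
60 [ 0.5938 -0.2809  0.0878]
80 [ 0.5855 -0.2793  0.0873]
100 [ 0.5768 -0.2776  0.0876]
140 [ 0.5583 -0.2741  0.0848]
200 [ 0.5298 -0.2686  0.0904]
215 [ 0.5215 -0.267   0.0893]
230 [ 0.5136 -0.2655  0.0898]
```

View pics/w25.png

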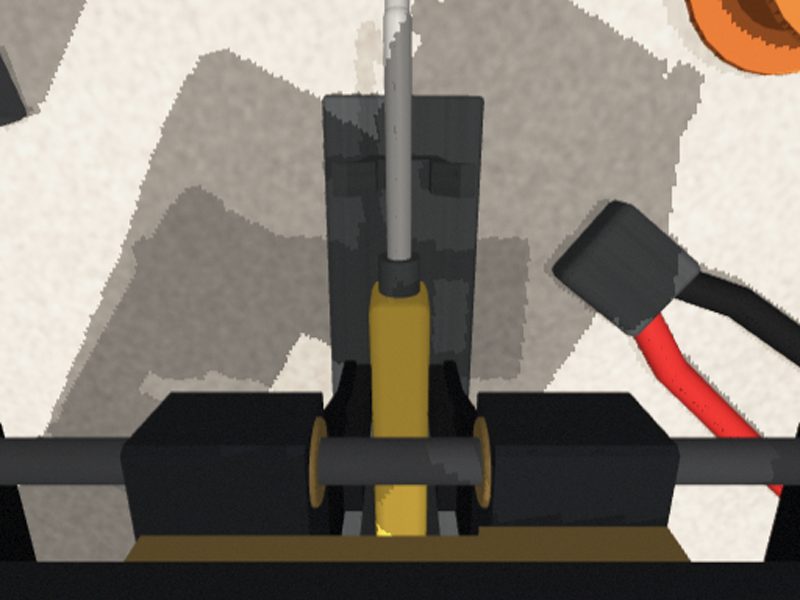

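Call:
{"op": "arm_command", "data": {"targets": [[0, 0, 0.3, 0, 0], [0.1, 0, 0.7, 0, 0], [0.1, 0, 1.0, 0, 0], [0.1, 0, 1.0, 0, 0]], "newtons": 12}}

```text
time: 24.82
position: [0.5018, -0.2636, 0.0465]
tool_rot: [0.995, -0.095, -0.0, -0.0]
ft_force: [0.6, 0.4, -0.2]
grip_width: 0.0196
```

Run:
```python
from h import *; from rig import robot
plan(robot.get_obs(),[0.5023,-0.2644,0.046],-10.9)
p,d=snap(robot,"wrist","w26");K,E=robot.camera_model("wrist")["mtx"],robot.camera_model("wrist")["extrinsics"]
for v in (40,60,80,100,140,170,200,215,230): 
    print(v,px2w(255.5,v,d[v,255],K,E).round(4))
```

```text
pos [ 0.5018 -0.2636  0.0465] yaw -10.89 shift cm [0.06 0.07 0.05] spin 0.0 F [ 0.6  0.4 -0.2] t 24.82 w 0.0196
40 [ 0.6038 -0.2827  0.0686]
60 [ 0.5952 -0.2811  0.0696]
80 [ 0.5865 -0.2794  0.0685]
100 [ 0.5774 -0.2777  0.0693]
140 [ 0.5583 -0.274   0.069 ]
170 [ 0.5435 -0.2711  0.0709]
200 [ 0.5302 -0.2686  0.0788]
215 [ 0.522  -0.267   0.0783]
230 [ 0.5137 -0.2654  0.0778]
```

Call:
{"op": "arm_command", "data": {"targets": [[0, 0, 0, 0, 3], [0, 0, 0, 0, 5], [0, 0, 0, 0, 5], [0, 0, 0, 0, 5], [0, 0, 0, 0, 5]]}}

```text
time: 25.5
position: [0.5021, -0.2637, 0.047]
tool_rot: [0.995, -0.095, 0.0, 0.0]
ft_force: [0.2, 0.7, 0.6]
grip_width: 0.0495
```

Call:
{"op": "arm_command", "data": {"targets": [[0, 0, -1, 0, 5], [0, 0, -3, 0, 5], [0, 0, -7, 0, 5], [0, 0, -12, 0, 5], [0, 0, -15, 0, 5]]}}

```text
time: 26.12
position: [0.503, -0.2644, 0.2003]
tool_rot: [0.995, -0.095, 0.002, 0.001]
ft_force: [-0.0, 0.4, -0.3]
grip_width: 0.0499
```

Run:
```python
from h import *; from rig import robot
plan(robot.get_obs(),[0.5023,-0.2644,0.19],-10.9)
p,d=snap(robot,"wrist","w27");K,E=robot.camera_model("wrist")["mtx"],robot.camera_model("wrist")["extrinsics"]
hsv=cv2.cvtColor(p,cv2.COLOR_RGB2HSV); m=cv2.inRange(hsv,(15,120,60),(36,255,255)); m[279:]=0;m[:130]=0;m[:,:225]=0;m[:,285:]=0
v,u=np.nonzero(m); P=np.array([px2w(a,b,d[b,a],K,E) for a,b in zip(u,v)]); P=P[abs(P[:,2]-np.median(P[:,2]))<.004]
print(np.median(P,0),cv2.minAreaRect(P[:,:2].astype(np.float32)))
p,d=snap(robot,"scene","s27");p,d=snap(robot,"top","t27")
b=sash_from_scene(*(lambda z:(z[0],z[2],z[3]))(load("s27")));print(b[:2])
```

```text
pos [ 0.503  -0.2644  0.2003] yaw -10.89 shift cm [-0.07  0.01  1.03] spin 0.0 F [-0.   0.4 -0.3] t 26.12 w 0.0499
[ 0.47308339 -0.25874884  0.0807488 ] ((0.46623504161834717, -0.25736960768699646), (0.019345391541719437, 0.14328451454639435), 79.55916595458984)
(np.float32(0.5170197), np.float64(0.07700000000000008))
```

View pics/w27.png

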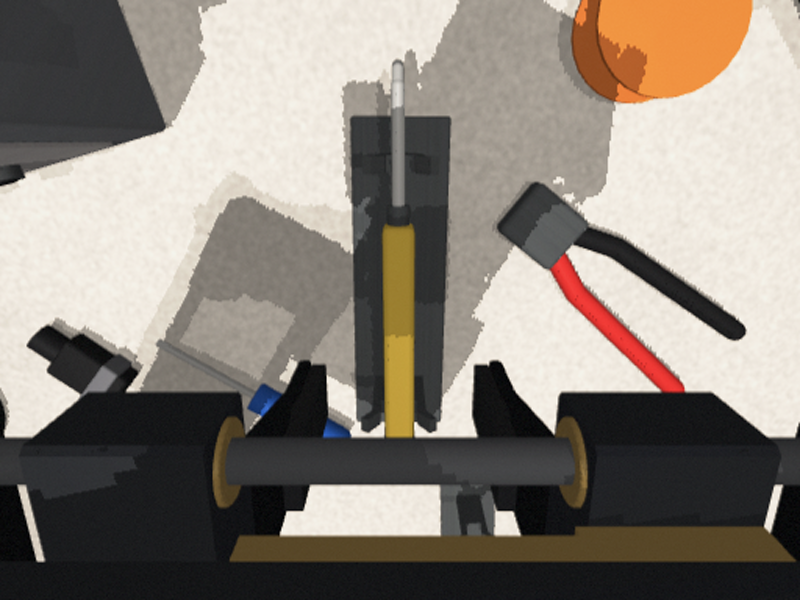

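View pics/s27.png

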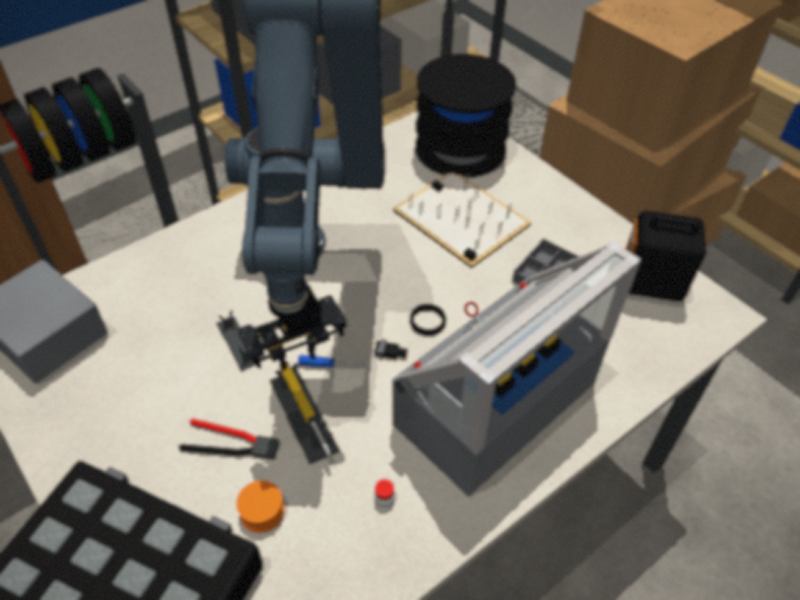

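View pics/t27.png

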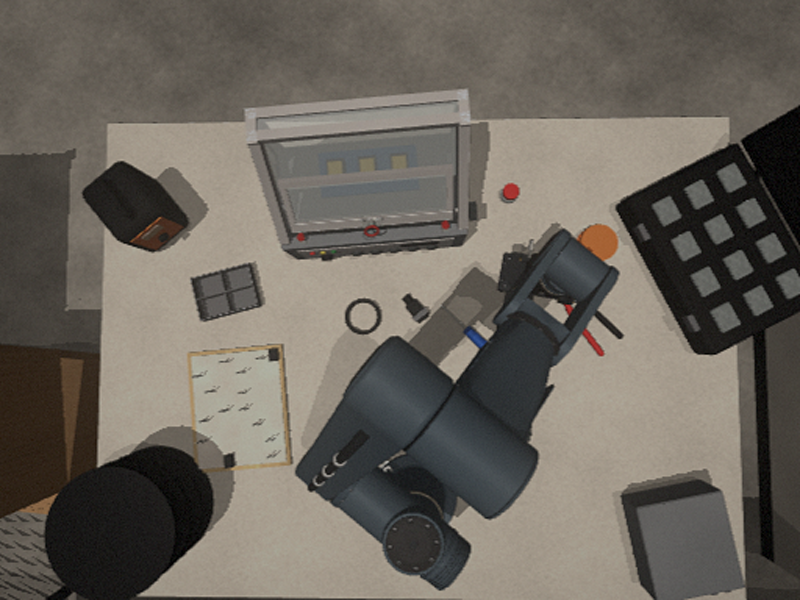

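```bash
python3 -c "
from rig import robot
print(robot.hand_in()); print(robot.get_obs()['time'])"
```

```text
the job is handed in; nothing more can be done
None
the job is handed in; nothing more can be done
```

The sash is shut on its catch and the pole is back in the larger cradle. I handed the job in at about 26 s; it reported no verdict.

- **Pole and ring:** I gripped the pole about 40 mm ahead of its origin, to shorten the lever on the pull. The first grip slipped off on lifting, probably because I lifted before the fingers had clamped, and the second held. I then put the hook through the ring from above.
- **Pull:** The catch began to resist at about 94 mm of travel. The highest wrist reading was about 17 N, then the force dropped and the sash jumped about 8–10 mm to roughly 105 mm. A further pull of about 12 N did not move it.
- **Pole turning in the fingers:** The pole tilted up to about 39° under the pull. I brought it back to about 11° by raising the hand while still hooked, and the rear fork levelled it as I laid it down.
- **Last checks:**
  - **Sash:** The ring stayed at its shut position after the pull was released and again after unhooking, within the 2–3 mm scatter of my camera estimate. The seal itself could not be read directly.
  - **Pole:** It measured level in both forks, about 2 mm from where it started.
  - **Bench and hand:** The other things looked unmoved in the pictures, and the hand was clear and touching nothing.

My automatic tilt reading was thrown off by stray depth readings on three of the checks; I disregarded those in favour of the readings either side.

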